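Pack the wax box and shut its lid

TASK

Finish packing the grey wooden box: take the yellow wax block out of the slanted rack and lay it flat in the box next to the yellow block already there, making room for it so that both lie flat below the rim, then shut the lid fully. Do not drop the wax, and leave the dark block in the rack and the other things on the bench where they are.

Things in the scene. Friction and masses are not known exactly. Their poses are not given: they have to be found in the camera images.
- box: Grey open wooden box, fixed, outside 186 (x) x 160 (y) x 52 mm high, walls and floor 12 mm thick, inside 162 x 136 mm, 40 mm deep. Origin at the centre of its underside (inner floor 12 mm above it); x points towards the hinged side (the robot's right), z up. Two blocks lying flat fit one behind the other, their 110 mm length along y.
- lid (a joint): Hinge of the pale wooden lid, rad: 0 shut, 1.57 straight up, stops at 1.75 leaning outwards. Stiff (0.36 N m, about 2 N at the free edge): it stays where it is left. The lid is a plain board, 194 mm from hinge to free edge, 160 mm wide, 10 mm thick, no handle (two flat strips on the outside are only for looks).
- lid_hinge (a point): Middle of the hinge line, on the lid's underside, 0.5 mm above the rim of the box's +x side. Turns with the lid: its x points away from the free edge, y along the hinge.
- lid_edge (a point): Middle of the lid's free edge, half way through its thickness, 194 mm from the hinge; moves with the lid.
- rack: Brown wooden rack fixed to the bench, base 110 (x) x 276 (y) x 10 mm, origin at the centre of its underside. Two slots side by side, 68 mm either side in y, 37 mm wide, slanted 30 to 35 degrees so that a block leans with its top towards the rack's -x (the robot's left). Slot floor 40 mm above the bench; lips and end posts reach 20 mm up the block, so 36 mm stands free.
- block_rack: Yellow wax block to be packed, standing on its long edge in either place of the rack, leaning 30 to 35 degrees from vertical. 110 x 56 x 34 mm, about 0.2 kg. Origin at its centre; own x along the 34 mm thickness, y along the 110 mm length, z along the 56 mm height. Its z points up along the slant.
- block_box: Yellow wax block that already lies flat (34 mm high) somewhere in the middle of the box, loose. 110 x 56 x 34 mm, about 0.2 kg. Origin at its centre; own x along the 34 mm thickness, y along the 110 mm length, z along the 56 mm height. Its x is upright (up or down).
- block_dark: Dark brown wax block of the same size in the rack's other place; leave it. 110 x 56 x 34 mm, about 0.2 kg. Origin at its centre; own x along the 34 mm thickness, y along the 110 mm length, z along the 56 mm height.
- jar: Amber honey jar, 70 mm across, 100 mm high, origin at its underside; leave it.
- brush: Hand brush about 190 mm long, lying along its x; leave it.
- mallet: Mallet about 220 mm long, lying along its x; leave it.
- hive_tool: Flat green and steel pry bar, 220 mm long, 8 mm thick, lying along its x; leave it.
- tin: Open tin cup, 76 mm across, 60 mm high, origin at its underside; leave it.

How it is judged:
By the outcome, as a careful person would: the job done as asked, in the order asked, and still so for the second after the job is handed in, with the robot touching nothing.
It also fails if it takes over 72 s, if anything falls off the work surface, if the arm or the gripper's body presses on something with over 40 N, if the wrist force passes 120 N, or if a joint passes its speed limit or range.

ROBOT

A 7-joint arm with a two-finger parallel gripper is mounted at the origin on the work surface. World frame = base frame: x ahead of the robot, y to its left, z up, the work surface at z = 0. Lengths are in m, angles in rad, forces in N, time in s.
With the tool pointing down it reaches from about 0.4 to 0.85 m from the base axis. Payload 10.4 kg.
Tool frame: the origin (TCP) lies at the centre of the arm's flange, where the gripper is bolted on; the fingertips stand 173 mm ahead of it and the grasp point (between the pads) lies 155 mm ahead of it (manip.nose_length is the distance from the TCP to the fingertips, in m); z points along the fingers, x is the direction in which the jaws open and shut, and the axes are right-handed (so a half turn about z gives the same grasp; the last joint's range is limited). The gripper opens to 85 mm and grips with 20 to 120 N. Pads are 22 mm wide; open, the fingers measure 114 mm over their backs; the gripper's body (76 mm by 85 mm) begins 54 mm behind the grasp point. The pads swing forward as they close: fully open they stand 13 mm farther back than shut.
Start: joints at [-1.339, 0.332, -0.065, 1.46, 0.022, 1.35, -0.088], TCP at [0.158, 0.605, 0.405] pointing down, gripper open.
Joint ranges: [-2.6, 2.6], [-0.5, 2.12], [-1.47, 1.34], [0.16, 2.42], [-1.27, 4.41], [0.06, 2.06], [-2.6, 2.6]. Speed limits (rad/s): [2.22, 2.22, 2.79, 2.79, 3.14, 3.14, 3.14].

INTERFACE

Orientations are given as a unit quaternion [x, y, z, w].
In Python, from workcell import status, cams, order, manip gives the robot as it stands.
- The arm moves only by the tool servo_tool, never from a script. Its argument "motion" is a list that holds one entry, the list of rows, each a list of 6 numbers: the shift along the tool's x, y, z in units of 50 mm (1.0 is 50 mm), then the turn, a rotation vector about the tool's x, y, z in units of 5 degrees (1.0 is 5 degrees). In form: [[[x, y, z, ax, ay, az], ...]]. A call has 1 to 12 rows; each row shifts and turns the pose as measured when the row begins, along the tool's axes as they then stand; what a row does not reach is not made up. A row lasts 1/10 s, in which the tool goes at most 50 mm and 8.59 degrees, less where a joint would pass 70% of its speed; a pose out of reach is approached as far as the arm can. A call is refused whole if a number of a shift passes 1 or a number of a turn 1, either way. A call with a gripper value outside its range is refused whole. "jaw" is the closure in counts, from 0 (fully open) to 255 (shut), set as the call begins (left out, the last holds). The fingers move at their own pace and stop on an object; "force" is the grip in N (left out, the last holds). Time passes only in rows, so rows that do not move let the fingers close. It gives the time, the measured TCP pose, the force and the opening at its end, in the units of the state.
- status.get_obs(): the state, without advancing time (a new reading comes with each control period).
- cams.camera(name): name is "side" or "top" or "wrist"; returns a dict with "color" (420x560x3 uint8, red, green, blue), "vertical_fov" (degrees; the focal length in pixels is half the picture's height over the tangent of half this angle, whatever the lens; pixels are square), "cx", "cy" (the principal point, pixels), "extrinsics" (4x4, takes a point from camera to world coordinates). Camera axes: x right, y down, z forward; pixel columns grow to the right and rows downward; lengths in m; the calibration is good to about 2 mm. A picture is of the moment at which its call begins. There is no depth.
- order.hand_in(): hands the job in, once; it reports no verdict.
The state is a dict: "clock": time; "joint_pos": joint angles; "joint_velocities": joint speeds; "tau": joint torques, N m; "position": TCP position; "ee_rot": TCP orientation; "ft_force": force on the tool from outside, world axes, zero at the start; "torque": the same for the moment, N m; "grip_width": opening from 0.0 (shut) to 1.0 (fully open).
Only numpy, scipy, OpenCV 4.12 (cv2) and the standard library are available. Lean on these libraries where they do the work, as an engineer would, in place of code of your own. Each camera call takes 0.05 s, during which the arm holds its last target.

## Working session

There is one attempt and no reset: what is moved stays moved. The work goes in short steps, Python scripts to look and compute and a tool call to move; the robot and the scene stay as the last step left them, time stands still between calls to the robot, and variables do not carry over. Pictures are saved under pics/ and viewed, and the job is handed in when it is done.

Besides the shell and the picture viewer there is one more tool, called after ">>>" as name(argument=value, ...), one argument or row to a line, values as JSON. servo_tool: Moves the arm, as the interface text tells. Its arguments: {"type":"object","properties":{"motion":{"type":"array","items":{"type":"array","items":{"type":"array","items":{"type":"number"}}}},"jaw":{"type":"number"},"force":{"type":"number"}},"required":["motion"]}

```bash
ls; mkdir -p pics
cat > h.py <<'E'
import numpy as np, cv2
from workcell import status, cams, order, manip
def shot(n,f):
    c=cams.camera(n); cv2.imwrite(f'pics/{f}.png',c['color'][:,:,::-1]); 
    np.savez(f'pics/{f}.npz',color=c['color'],f=c['color'].shape[0]/2/np.tan(np.radians(c['vertical_fov'])/2),cx=c['cx'],cy=c['cy'],E=np.array(c['extrinsics']));return c
def ld(f): return np.load(f'pics/{f}.npz')
def plane(d,u,v,z):
    r=d['E'][:3,:3]@np.array([(u-d['cx'])/d['f'],(v-d['cy'])/d['f'],1]); o=d['E'][:3,3]
    return o+r*(z-o[2])/r[2]
def proj(d,p):
    q=d['E'][:3,:3].T@(np.array(p)-d['E'][:3,3]); return np.array([d['cx']+d['f']*q[0]/q[2],d['cy']+d['f']*q[1]/q[2]])
def ray(d,u,v):
    r=d['E'][:3,:3]@np.array([(u-d['cx'])/d['f'],(v-d['cy'])/d['f'],1]); return d['E'][:3,3],r/np.linalg.norm(r)
def tri(d1,p1,d2,p2):
    a,r=ray(d1,*p1);b,s=ray(d2,*p2)
    t=np.linalg.lstsq(np.c_[r,-s],b-a,rcond=None)[0]; P=a+r*t[0];Q=b+s*t[1]
    return (P+Q)/2,np.linalg.norm(P-Q)
E
python3 - <<'E'
from h import *
o=status.get_obs();print(o)
for n in('side','top','wrist'): c=shot(n,n+'0');print(n,c['vertical_fov'],c['cx'],c['cy'],np.round(c['extrinsics'],3).tolist())
E
```

```text
pics
{'clock': 0.0, 'joint_pos': array([-1.33861264,  0.33289011, -0.06472889,  1.46096141,  0.02161308,
        1.34991495, -0.08851026]), 'joint_velocities': array([-0.00031874,  0.00032406,  0.0005659 ,  0.00051035,  0.00066249,
       -0.00012902, -0.00118644]), 'tau': array([ 4.60616575e-04, -6.25467110e+01,  4.94271715e-02, -3.91588676e+01,
        1.63011497e-02,  9.96312912e-03, -7.59104523e-06]), 'position': array([0.15747006, 0.60469784, 0.40389485]), 'ee_rot': array([ 7.91200166e-01,  6.11556827e-01, -5.61475470e-04,  4.80106611e-04]), 'ft_force': array([ 0.21847314,  0.45142787, -0.09635967]), 'torque': array([0.01505224, 0.01226039, 0.04275702]), 'grip_width': 0.9988640581075247}
side 42.38512939455015 279.80741737659713 220.65221501306945 [[0.858, -0.395, 0.327, 0.116], [-0.513, -0.657, 0.552, -0.768], [-0.003, -0.642, -0.767, 1.088], [0.0, 0.0, 0.0, 1.0]]
top 43.538109317036984 280.2400226863224 206.8582163186779 [[-0.029, -0.993, 0.115, 0.395], [-1.0, 0.028, -0.015, -0.011], [0.012, -0.115, -0.993, 1.479], [0.0, 0.0, 0.0, 1.0]]
wrist 65.71939453631244 277.22744361037127 207.42828423547152 [[0.251, 0.916, 0.313, 0.075], [0.968, -0.237, -0.082, 0.625], [-0.001, 0.324, -0.946, 0.373], [0.0, 0.0, 0.0, 1.0]]
```

View pics/side0.png

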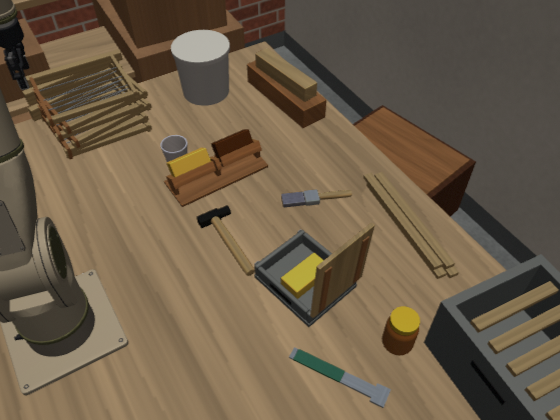

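View pics/top0.png

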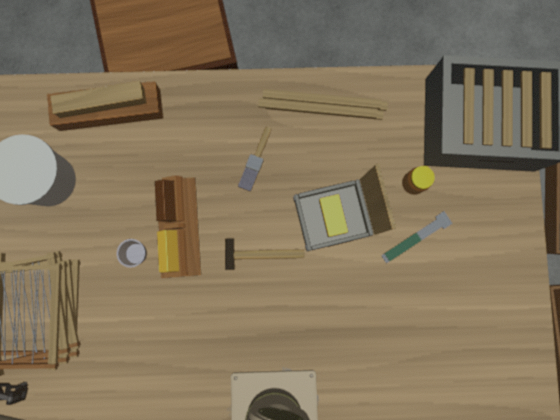

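View pics/wrist0.png

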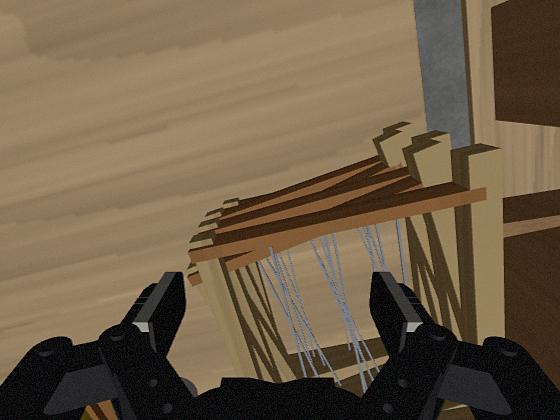

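Run:
```python
from h import *
for n,(x0,y0,x1,y1),g in(('top0',(280,150,410,260),'a'),('top0',(110,165,230,285),'b'),('side0',(240,220,380,330),'c'),('side0',(150,120,280,210),'d')):
    im=cv2.imread(f'pics/{n}.png')[y0:y1,x0:x1]; s=min(800/(x1-x0),600/(y1-y0)); s=5 if s<6 else 6
    s=min(s,int(600/(y1-y0)))
    cv2.imwrite(f'pics/z{g}.png',cv2.resize(im,None,fx=s,fy=s,interpolation=cv2.INTER_CUBIC)); print(g,s)
    hsv=cv2.cvtColor(cv2.imread(f'pics/{n}.png'),cv2.COLOR_BGR2HSV)
    m=cv2.inRange(hsv,(22,180,90),(35,255,255)); m2=np.zeros_like(m); m2[y0:y1,x0:x1]=m[y0:y1,x0:x1]
    cs,_=cv2.findContours(m2,cv2.RETR_EXTERNAL,cv2.CHAIN_APPROX_NONE)
    for c in cs:
        if cv2.contourArea(c)>60: print(n,cv2.contourArea(c),cv2.minAreaRect(c),cv2.boxPoints(cv2.minAreaRect(c)).round(1).tolist())
```

```text
a 5
b 5
c 5
d 6
```

View pics/za.png

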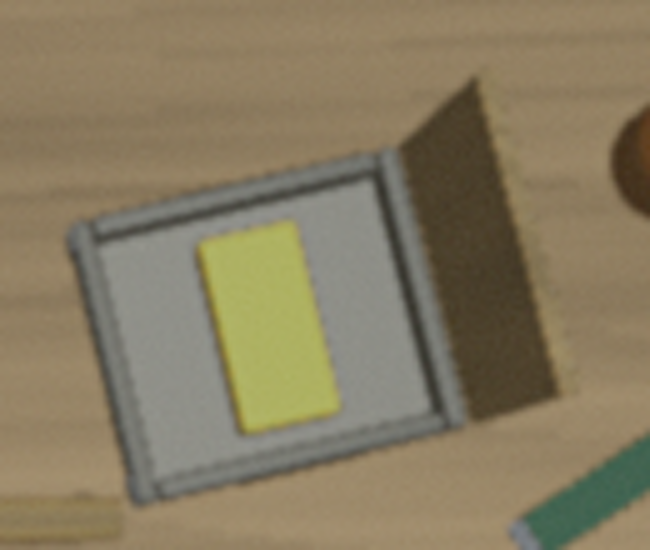

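View pics/zb.png

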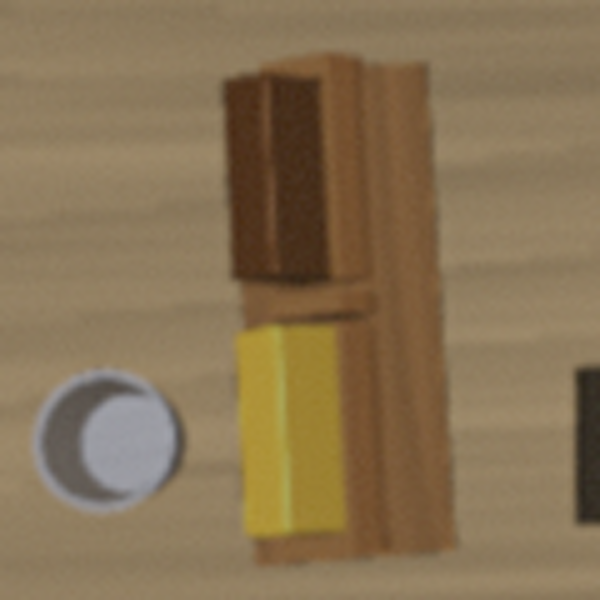

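View pics/zc.png

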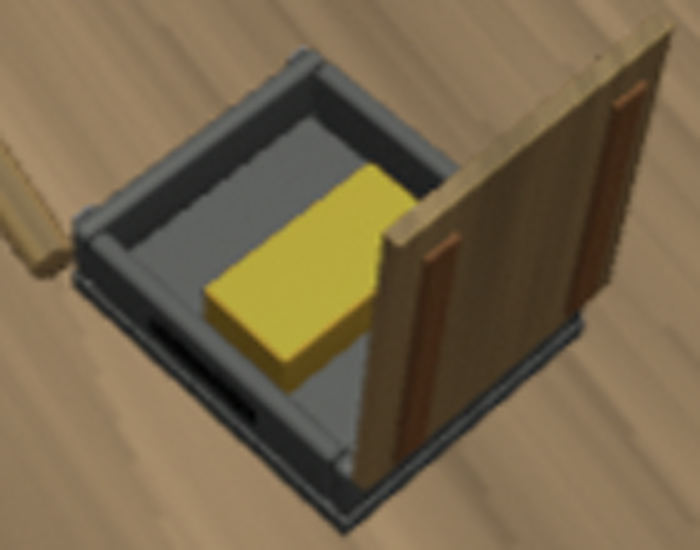

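View pics/zd.png

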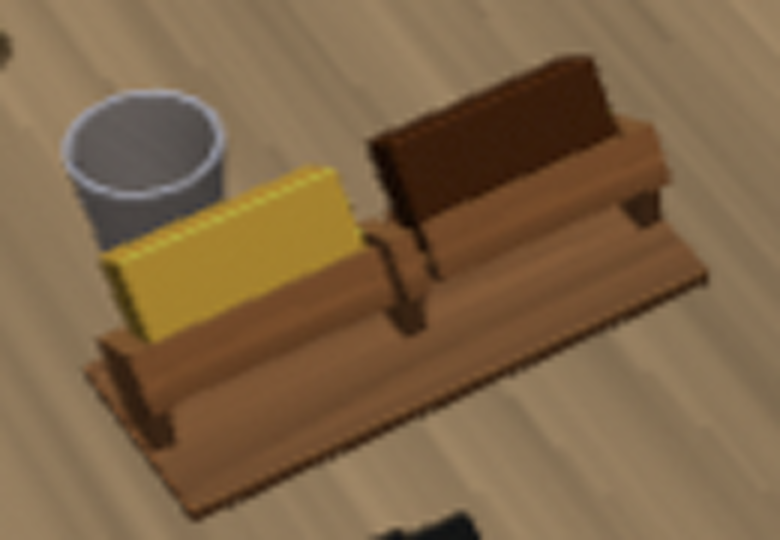

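Run:
```python
from h import *
d=ld('top0');s=ld('side0')
def T(X,Y,x0,y0,k): return x0+(X+.5)/k-.5,y0+(Y+.5)/k-.5
out=[plane(d,*T(X,Y,280,150,5),.052) for X,Y in((72,228),(140,503),(465,420),(396,150))]
inn=[plane(d,*T(X,Y,280,150,5),.052) for X,Y in((93,232),(158,490),(440,416),(378,168))]
for q in(out,inn):
    q=np.array(q);print(q.round(4).tolist(),q.mean(0).round(4),[round(np.linalg.norm(q[i]-q[(i+1)%4]),4) for i in range(4)],[round(np.degrees(np.arctan2(*(q[(i+1)%4]-q[i])[[1,0]])),1) for i in range(4)])
# block_box colour mask
for n in('top0','side0'):
    hsv=cv2.cvtColor(cv2.imread(f'pics/{n}.png'),cv2.COLOR_BGR2HSV);print(n,hsv[215,333],hsv[252,168],hsv[272,305],hsv[160,195])
    m=cv2.inRange(hsv,(18,120,80),(36,255,255))
    cs,_=cv2.findContours(m,cv2.RETR_EXTERNAL,cv2.CHAIN_APPROX_NONE)
    for c in cs:
        if cv2.contourArea(c)>150:
            r=cv2.minAreaRect(c);b=cv2.boxPoints(r);print(cv2.contourArea(c),np.round(b,1).tolist())
            if n=='top0':
                q=np.array([plane(d,*p,.046) for p in b]);print(q.round(4).tolist(),q.mean(0))
# lid: free edge
for nm,pt,ps in(('far',T(478,82,280,150,5),T(668,30,240,220,5)),('near',T(560,395,280,150,5),T(397,240,240,220,5))):
    print(nm,pt,ps,tri(d,pt,s,ps))
# rack block top edges
for nm,pt,ps in(('topR far',T(278,326,110,165,5),T(335,172,150,120,6)),('topR near',T(288,535,110,165,5),T(125,262,150,120,6)),('topL far',T(236,333,110,165,5),T(315,165,150,120,6)),('topL near',T(246,535,110,165,5),T(100,253,150,120,6)),
  ('rack base TR',T(428,65,110,165,5),T(705,272,150,120,6)),('rack base BR',T(455,547,110,165,5),T(195,515,150,120,6))):
    print(nm,tri(d,pt,s,ps))
print('tin rim', [tri(d,T(108,440,110,165,5),s,T(145,145,150,120,6))], plane(d,*T(108,440,110,165,5),.06))
```

```text
[[0.5912, -0.0713, 0.052], [0.44, -0.1033, 0.052], [0.4799, -0.2818, 0.052], [0.6297, -0.2511, 0.052]] [ 0.5352 -0.1769  0.052 ] [np.float64(0.1546), np.float64(0.1829), np.float64(0.1528), np.float64(0.1839)] [np.float64(-168.1), np.float64(-77.4), np.float64(11.6), np.float64(102.1)]
[[0.5887, -0.0828, 0.052], [0.4467, -0.1133, 0.052], [0.4825, -0.2683, 0.052], [0.6199, -0.2407, 0.052]] [ 0.5345 -0.1763  0.052 ] [np.float64(0.1452), np.float64(0.1591), np.float64(0.1401), np.float64(0.161)] [np.float64(-167.9), np.float64(-77.0), np.float64(11.3), np.float64(101.2)]
top0 [ 31 114 176] [ 23 177 156] [ 18  85 150] [ 18  88 133]
835.0 [[156.3000030517578, 229.3000030517578], [177.1999969482422, 228.3000030517578], [179.3000030517578, 271.5], [158.39999389648438, 272.6000061035156]]
[[0.5087, 0.3063, 0.046], [0.5099, 0.2496, 0.046], [0.3928, 0.2445, 0.046], [0.3916, 0.3008, 0.046]] [0.45074637 0.27530867 0.046     ]
429.5 [[405.3999938964844, 175.10000610351562], [423.20001220703125, 160.3000030517578], [438.70001220703125, 178.8000030517578], [420.8999938964844, 193.60000610351562]]
[
[... 773 characters left out ...]
oat64(0.004363316552480699))
topR far (array([0.50196506, 0.27349384, 0.09036235]), np.float64(0.0027101009521070174))
topR near (array([0.39459368, 0.26753124, 0.09223001]), np.float64(0.002077250132765922))
topL far (array([0.50099904, 0.29855923, 0.07529842]), np.float64(0.000657123247661967))
topL near (array([0.39334174, 0.29326519, 0.07738747]), np.float64(0.001905314903815915))
rack base TR (array([0.65357821, 0.20513798, 0.00885979]), np.float64(0.0031892891417945293))
rack base BR (array([0.38328843, 0.19356294, 0.00329784]), np.float64(0.0019382610559586244))
tin rim [(array([0.44612672, 0.37153316, 0.05679736]), np.float64(0.002003893121640683))] [0.44695516 0.37033859 0.06      ]
```

```bash
cat >> h.py <<'E'
from scipy.spatial.transform import Rotation as R, Slerp
BC=np.array([.535,-.1765]); ang=np.radians(-78); EX=np.array([np.cos(ang),np.sin(ang)]); EY=np.array([-EX[1],EX[0]])
def tobox(p): q=np.array(p)[:2]-BC; return np.array([q@EX,q@EY])
def w(bx,by,z): return np.r_[BC+bx*EX+by*EY,z]
def frame(z,x):
    z=np.array(z)/np.linalg.norm(z); x=np.array(x,float); x=x-(x@z)*z; x/=np.linalg.norm(x); return R.from_matrix(np.c_[x,np.cross(z,x),z])
def down(az): a=np.radians(az); return frame([0,0,-1],[np.cos(a),np.sin(a),0])
def rows(p,r,step=.9,tstep=.9,start=None):
    o=status.get_obs(); p0,r0=(o['position'],R.from_quat(o['ee_rot'])) if start is None else start
    rv=(r0.inv()*r).as_rotvec(); d=np.linalg.norm(p-p0); a=np.degrees(np.abs(rv).max())
    n=max(1,int(np.ceil(d/.05/step)),int(np.ceil(a/5/tstep)))
    out=[];P,Q=p0,r0
    for i in range(1,n+1):
        T=p0+(p-p0)*i/n; S=r0*R.from_rotvec(rv*i/n)
        sh=Q.inv().apply(T-P)/.05; tr=np.degrees((Q.inv()*S).as_rotvec())/5
        out.append([round(float(v)+0,2) for v in np.r_[sh,tr]]); P,Q=T,S
    print(n,'rows',d.round(4)); 
    for i in out: print(i)
def err(p,r):
    o=status.get_obs();r0=R.from_quat(o['ee_rot']);print('t',o['clock'],'pos',o['position'].round(4),'err',(p-o['position']).round(4),'rot err deg',np.degrees((r0.inv()*r).as_rotvec()).round(2),'F',o['ft_force'].round(1),'g',round(o['grip_width'],3))
E
python3 - <<'E'
from h import *
d=ld('top0')
q=np.array([plane(d,280+X/5,150+Y/5,.046) for X,Y in((200,242),(298,222),(340,410),(245,432))])
print([tobox(p).round(4).tolist() for p in q],tobox(q.mean(0)))
e=q[0]-q[3];print(np.degrees(np.arctan2(e[1],e[0])))
p=w(.055,0,.36);print(p);rows(p,down(102))
E
```

```text
[[-0.0233, 0.0522], [0.0319, 0.0503], [0.0284, -0.0555], [-0.025, -0.055]] [ 0.00299096 -0.00199435]
11.084882316643746
[ 0.54643514 -0.23029812  0.36      ]
21 rows 0.9222
[-0.68, 0.56, 0.04, -0.0, 0.0, -0.25]
[-0.69, 0.54, 0.04, -0.0, 0.0, -0.25]
[-0.7, 0.53, 0.04, -0.0, 0.0, -0.25]
[-0.71, 0.51, 0.04, -0.0, 0.0, -0.25]
[-0.72, 0.5, 0.04, -0.0, 0.0, -0.25]
[-0.73, 0.48, 0.04, -0.0, 0.0, -0.25]
[-0.74, 0.46, 0.04, -0.0, 0.0, -0.25]
[-0.75, 0.45, 0.04, -0.0, 0.0, -0.25]
[-0.76, 0.43, 0.04, -0.0, 0.0, -0.25]
[-0.77, 0.41, 0.04, -0.0, 0.0, -0.25]
[-0.78, 0.4, 0.04, -0.0, 0.0, -0.25]
[-0.79, 0.38, 0.04, -0.0, 0.0, -0.25]
[-0.8, 0.36, 0.04, -0.0, 0.0, -0.25]
[-0.81, 0.34, 0.04, -0.0, 0.0, -0.25]
[-0.81, 0.33, 0.04, -0.0, 0.0, -0.25]
[-0.82, 0.31, 0.04, -0.0, 0.0, -0.25]
[-0.83, 0.29, 0.04, -0.0, 0.0, -0.25]
[-0.83, 0.27, 0.04, -0.0, 0.0, -0.25]
[-0.84, 0.25, 0.04, -0.0, 0.0, -0.25]
[-0.85, 0.23, 0.04, -0.0, 0.0, -0.25]
[-0.85, 0.22, 0.04, -0.0, 0.0, -0.25]
```

```bash
cat >> h.py <<'E'
def tilt(deg,jawsign=-1):  # tool z down tilted towards +EX by deg, jaw x in the EX/Z plane
    a=np.radians(deg); z=np.r_[np.sin(a)*EX,-np.cos(a)]; x=np.r_[jawsign*np.cos(a)*EX,jawsign*np.sin(a)]
    return frame(z,x)
def tcp(tip,r,l=.173): return np.array(tip)-l*r.as_matrix()[:,2]
E
python3 - <<'E'
from h import *
r=tilt(20);p=tcp(w(.062,0,.2),r);print(p);rows(p,r,step=.95)
E
```

```text
[ 0.5355885  -0.17926866  0.36256682]
19 rows 0.8714
[-0.7, 0.59, 0.04, -0.05, -0.21, -0.28]
[-0.71, 0.58, 0.06, -0.05, -0.21, -0.28]
[-0.72, 0.56, 0.08, -0.05, -0.21, -0.28]
[-0.74, 0.54, 0.09, -0.05, -0.21, -0.28]
[-0.75, 0.52, 0.11, -0.05, -0.21, -0.28]
[-0.76, 0.5, 0.12, -0.05, -0.21, -0.28]
[-0.77, 0.48, 0.14, -0.05, -0.21, -0.28]
[-0.78, 0.46, 0.15, -0.05, -0.21, -0.28]
[-0.78, 0.45, 0.17, -0.05, -0.21, -0.28]
[-0.79, 0.43, 0.19, -0.05, -0.21, -0.28]
[-0.8, 0.41, 0.2, -0.05, -0.21, -0.28]
[-0.8, 0.39, 0.22, -0.05, -0.21, -0.28]
[-0.81, 0.36, 0.23, -0.05, -0.21, -0.28]
[-0.81, 0.34, 0.25, -0.05, -0.21, -0.28]
[-0.82, 0.32, 0.27, -0.05, -0.21, -0.28]
[-0.82, 0.3, 0.28, -0.05, -0.21, -0.28]
[-0.82, 0.28, 0.3, -0.05, -0.21, -0.28]
[-0.82, 0.26, 0.31, -0.05, -0.21, -0.28]
[-0.82, 0.24, 0.33, -0.05, -0.21, -0.28]
```

>>> servo_tool(
  motion=[
    [[-0.7, 0.59, 0.04, -0.05, -0.21, -0.28], [-0.71, 0.58, 0.06, -0.05, -0.21, -0.28], [-0.72, 0.56, 0.08, -0.05, -0.21, -0.28], [-0.74, 0.54, 0.09, -0.05, -0.21, -0.28], [-0.75, 0.52, 0.11, -0.05, -0.21, -0.28], [-0.76, 0.5, 0.12, -0.05, -0.21, -0.28], [-0.77, 0.48, 0.14, -0.05, -0.21, -0.28], [-0.78, 0.46, 0.15, -0.05, -0.21, -0.28], [-0.78, 0.45, 0.17, -0.05, -0.21, -0.28], [-0.79, 0.43, 0.19, -0.05, -0.21, -0.28]],
  ],
  jaw=255,
  force=60,
)

```text
clock: 1.15
position: [0.3616, 0.1808, 0.3794]
ee_rot: [0.7, 0.707, -0.063, 0.075]
ft_force: [0.6, 0.6, 0.5]
grip_width: 0.0
```

Run:
```python
from h import *
r=tilt(20);p=tcp(w(.062,0,.2),r);err(p,r);rows(p,r,step=.9);print(status.get_obs()['joint_pos'].round(3))
```

```text
t 1.15 pos [0.3616 0.1808 0.3794] err [ 0.174  -0.36   -0.0168] rot err deg [ -2.24  -8.67 -11.17] F [0.6 0.6 0.5] g 0.0
9 rows 0.4002
[-0.78, 0.38, 0.2, -0.05, -0.19, -0.25]
[-0.79, 0.36, 0.21, -0.05, -0.19, -0.25]
[-0.79, 0.34, 0.23, -0.05, -0.19, -0.25]
[-0.79, 0.32, 0.24, -0.05, -0.19, -0.25]
[-0.79, 0.3, 0.26, -0.05, -0.19, -0.25]
[-0.8, 0.29, 0.27, -0.05, -0.19, -0.25]
[-0.8, 0.27, 0.29, -0.05, -0.19, -0.25]
[-0.8, 0.25, 0.3, -0.05, -0.19, -0.25]
[-0.8, 0.23, 0.32, -0.05, -0.19, -0.25]
[-0.911 -0.128  0.246  2.02   0.199  1.359  0.859]
```

>>> servo_tool(
  motion=[
    [[-0.78, 0.38, 0.2, -0.05, -0.19, -0.25], [-0.79, 0.36, 0.21, -0.05, -0.19, -0.25], [-0.79, 0.34, 0.23, -0.05, -0.19, -0.25], [-0.79, 0.32, 0.24, -0.05, -0.19, -0.25], [-0.79, 0.3, 0.26, -0.05, -0.19, -0.25], [-0.8, 0.29, 0.27, -0.05, -0.19, -0.25], [-0.8, 0.27, 0.29, -0.05, -0.19, -0.25], [-0.8, 0.25, 0.3, -0.05, -0.19, -0.25], [-0.8, 0.23, 0.32, -0.05, -0.19, -0.25]],
  ],
)

```text
clock: 2.05
position: [0.5407, -0.1958, 0.3629]
ee_rot: [0.615, 0.769, -0.109, 0.137]
ft_force: [0.7, 1.4, 0.0]
grip_width: 0.004
```

Run:
```python
from h import *
r=tilt(20);p=tcp(w(.062,0,.022),r);err(p,r);rows(p,r,step=.7);print(status.get_obs()['joint_pos'].round(3))
shot('side','side1');shot('wrist','wrist1')
```

```text
t 2.05 pos [ 0.5407 -0.1958  0.3629] err [-0.0051  0.0165 -0.1783] rot err deg [0.25 0.17 0.64] F [0.7 1.4 0. ] g 0.004
6 rows 0.1792
[0.26, -0.0, 0.54, 0.01, 0.01, 0.02]
[0.26, -0.0, 0.54, 0.01, 0.01, 0.02]
[0.26, -0.0, 0.54, 0.01, 0.01, 0.02]
[0.26, -0.01, 0.54, 0.01, 0.01, 0.02]
[0.26, -0.01, 0.54, 0.01, 0.01, 0.02]
[0.26, -0.01, 0.54, 0.01, 0.01, 0.02]
[-0.463  0.225  0.731  1.776  0.19   1.044  1.952]
```

View pics/side1.png

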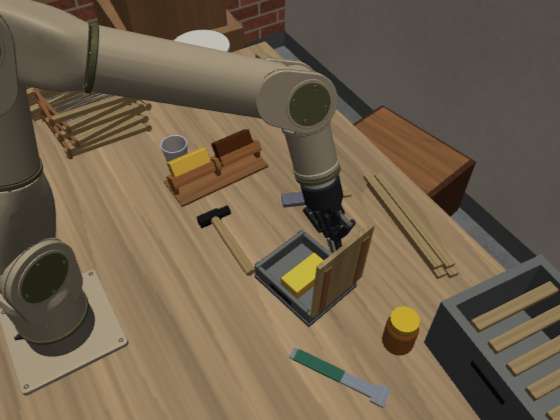

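View pics/wrist1.png

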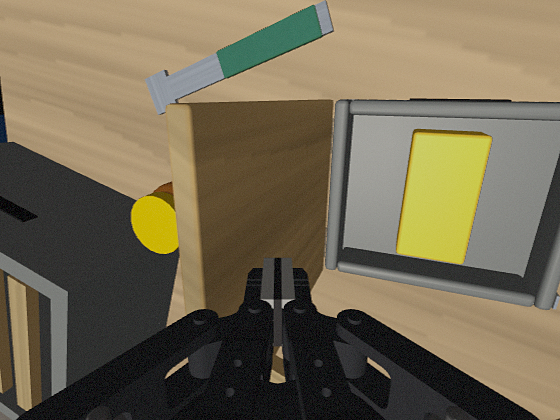

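Run:
```python
from h import *
o=status.get_obs();r=R.from_quat(o['ee_rot']);tip=o['position']+.173*r.as_matrix()[:,2]
print(tip,tobox(tip))
for n in('side1','wrist1'):
  d=ld(n); print(n,proj(d,tip),[proj(d,w(x,y,.052)).round(0).tolist() for x,y in((-.093,.08),(-.093,-.08),(.093,-.08),(.093,.08))], d['E'][:3,3])
```

```text
[ 0.55277311 -0.25833216  0.20029344] [0.08373917 0.00037087]
side1 [336.69765541 251.4196139 ] [[302.0, 228.0], [253.0, 264.0], [309.0, 315.0], [358.0, 273.0]] [ 0.11601394 -0.76755619  1.08845906]
wrist1 [283.45109224 275.04790731] [[551.0, 314.0], [622.0, 105.0], [334.0, 101.0], [323.0, 271.0]] [ 0.46077556 -0.23117401  0.33420958]
```

>>> servo_tool(
  motion=[
    [[0.5, 0, -0.1, 0, 0, 0], [0, 0, 0, 0, 0, 0]],
  ],
)

```text
clock: 2.35
position: [0.5345, -0.1757, 0.3574]
ee_rot: [0.619, 0.765, -0.113, 0.136]
ft_force: [1.1, 1.0, -0.4]
grip_width: 0.001
```

Run:
```python
from h import *
r=tilt(20);p=tcp(w(.062,0,.024),r);err(p,r);rows(p,r,step=.55)
```

```text
t 2.35 pos [ 0.5345 -0.1757  0.3574] err [ 0.0011 -0.0036 -0.1709] rot err deg [-0.21  0.4   0.11] F [ 1.1  1.  -0.4] g 0.001
7 rows 0.1709
[0.16, 0.0, 0.46, -0.01, 0.01, 0.0]
[0.16, 0.0, 0.46, -0.01, 0.01, 0.0]
[0.16, 0.0, 0.46, -0.01, 0.01, 0.0]
[0.16, 0.0, 0.46, -0.01, 0.01, 0.0]
[0.16, 0.0, 0.46, -0.01, 0.01, 0.0]
[0.16, 0.0, 0.46, -0.01, 0.01, 0.0]
[0.16, 0.0, 0.46, -0.01, 0.01, 0.0]
```

>>> servo_tool(
  motion=[
    [[0.15, 0, 0.46, 0, 0, 0], [0.16, 0, 0.46, 0, 0, 0], [0.16, 0, 0.46, 0, 0, 0], [0.16, 0, 0.46, 0, 0, 0], [0.16, 0, 0.45, 0, 0, 0], [0.08, 0, 0.25, 0, 0, 0], [0.08, 0, 0.22, 0, 0, 0], [0, 0, 0, 0, 0, 0]],
  ],
)

```text
clock: 3.15
position: [0.5354, -0.1768, 0.2076]
ee_rot: [0.618, 0.767, -0.11, 0.137]
ft_force: [-0.5, -0.6, -0.7]
grip_width: 0.004
```

Run:
```python
from h import *
r=tilt(20);p=tcp(w(.062,0,.024),r);err(p,r);p=tcp(w(.005,0,.024),r);rows(p,r,step=.2)
```

```text
t 3.15 pos [ 0.5354 -0.1768  0.2076] err [ 0.0002 -0.0025 -0.0211] rot err deg [0.09 0.26 0.28] F [-0.5 -0.6 -0.7] g 0.004
6 rows 0.0584
[0.19, -0.0, 0.0, 0.0, 0.01, 0.01]
[0.19, -0.0, 0.0, 0.0, 0.01, 0.01]
[0.19, -0.0, 0.0, 0.0, 0.01, 0.01]
[0.19, -0.0, 0.0, 0.0, 0.01, 0.01]
[0.19, -0.0, 0.0, 0.0, 0.01, 0.01]
[0.19, -0.0, 0.0, 0.0, 0.01, 0.01]
```

>>> servo_tool(
  motion=[
    [[0.12, 0, 0.36, 0, 0, 0], [0.02, 0, 0.05, 0, 0, 0], [0.2, 0, 0.07, 0, 0, 0], [0.2, 0, 0.07, 0, 0, 0], [0.2, 0, 0.07, 0, 0, 0], [0.2, 0, 0.07, 0, 0, 0]],
  ],
)

```text
clock: 3.75
position: [0.5346, -0.1643, 0.1765]
ee_rot: [0.624, 0.758, -0.112, 0.154]
ft_force: [-19.4, -13.8, 63.4]
grip_width: -0.002
```

Run:
```python
from h import *
r=tilt(20);p=tcp(w(.0,0,.024),r);err(p,r);rows(p,r,step=.2)
```

```text
t 3.75 pos [ 0.5346 -0.1643  0.1765] err [-0.0119  0.0456  0.0101] rot err deg [ 0.95  1.95 -1.05] F [-19.4 -13.8  63.4] g -0.002
5 rows 0.0482
[0.16, -0.01, -0.11, 0.04, 0.08, -0.04]
[0.16, -0.01, -0.11, 0.04, 0.08, -0.04]
[0.16, -0.01, -0.11, 0.04, 0.08, -0.04]
[0.16, -0.01, -0.1, 0.04, 0.08, -0.04]
[0.16, -0.01, -0.1, 0.04, 0.08, -0.04]
```

>>> servo_tool(
  motion=[
    [[-0.08, 0, -0.24, 0, 0, 0], [0, 0, 0, 0, 0, 0]],
  ],
)

```text
clock: 3.95
position: [0.535, -0.1651, 0.1927]
ee_rot: [0.625, 0.757, -0.112, 0.157]
ft_force: [0.8, 0.8, 0.3]
grip_width: 0.002
```

Run:
```python
from h import *
r=tilt(20);p=tcp(w(.0,0,.024),r);err(p,r);rows(p,r,step=.2); shot('side','side2')
```

```text
t 3.95 pos [ 0.535  -0.1651  0.1927] err [-0.0123  0.0465 -0.0061] rot err deg [ 1.14  2.13 -1.31] F [0.8 0.8 0.3] g 0.002
5 rows 0.0485
[0.19, -0.01, -0.05, 0.05, 0.09, -0.05]
[0.19, -0.01, -0.05, 0.05, 0.09, -0.05]
[0.19, -0.01, -0.05, 0.05, 0.09, -0.05]
[0.19, -0.01, -0.05, 0.05, 0.09, -0.05]
[0.19, -0.01, -0.04, 0.05, 0.09, -0.05]
```

View pics/side2.png

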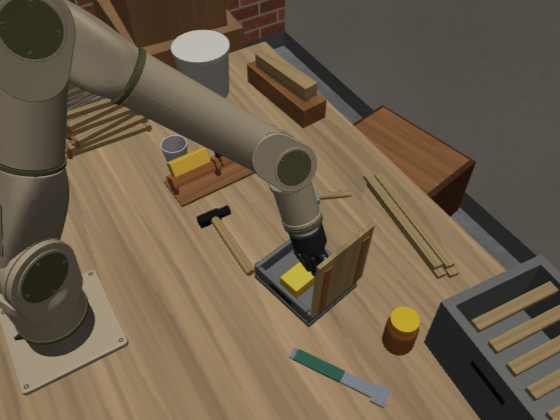

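>>> servo_tool(
  motion=[
    [[0.2, 0, -0.06, 0.05, 0.1, -0.05], [0.2, 0, -0.07, 0.05, 0.1, -0.05], [0.2, 0, -0.07, 0.05, 0.1, -0.05], [0.15, 0, -0.05, 0, 0, 0], [0.1, 0, -0.03, 0, 0, 0]],
  ],
)

```text
clock: 4.5
position: [0.527, -0.1183, 0.1914]
ee_rot: [0.621, 0.763, -0.109, 0.143]
ft_force: [1.4, -5.5, 5.4]
grip_width: -0.005
```

Run:
```python
from h import *
r=tilt(20);p=tcp(w(.0,0,.026),r);err(p,r);rows(p,r,step=.2); shot('side','side3')
im=cv2.imread('pics/side3.png')[210:340,230:390];cv2.imwrite('pics/side3z.png',cv2.resize(im,None,fx=4,fy=4,interpolation=cv2.INTER_CUBIC))
```

```text
t 4.5 pos [ 0.527  -0.1183  0.1914] err [-0.0043 -0.0003 -0.0028] rot err deg [ 0.56  0.71 -0.43] F [ 1.4 -5.5  5.4] g -0.005
1 rows 0.0051
[0.03, -0.09, 0.05, 0.11, 0.14, -0.09]
```

View pics/side3z.png

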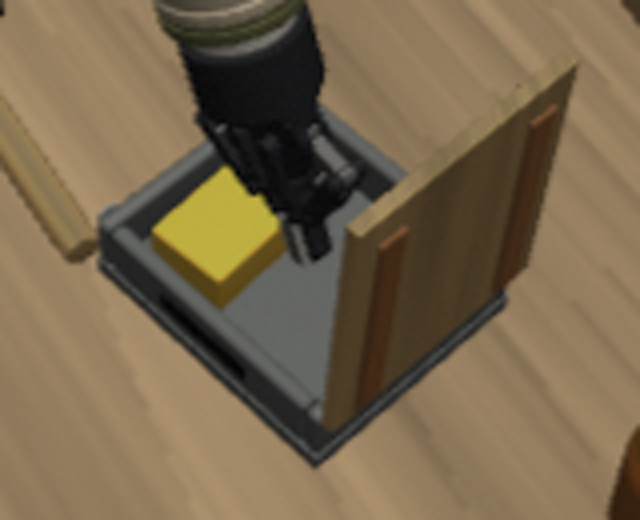

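>>> servo_tool(
  motion=[
    [[0.12, 0, -0.04, 0, 0, 0], [0.12, 0, -0.04, 0, 0, 0]],
  ],
)

```text
clock: 4.75
position: [0.5235, -0.1095, 0.1918]
ee_rot: [0.622, 0.762, -0.112, 0.145]
ft_force: [13.5, -43.0, 0.7]
grip_width: -0.003
```

Run:
```python
from h import *
r=tilt(20);p=tcp(w(.0,0,.026),r);err(p,r); shot('side','side4')
im=cv2.imread('pics/side4.png')[210:340,230:390];cv2.imwrite('pics/side4z.png',cv2.resize(im,None,fx=4,fy=4,interpolation=cv2.INTER_CUBIC))
d=ld('side4')
for X,Y in((152,235),(220,280)):
  print(tobox(plane(d,230+X/4,210+Y/4,.046)))
```

```text
t 4.75 pos [ 0.5235 -0.1095  0.1918] err [-0.0008 -0.0091 -0.0032] rot err deg [ 0.35  1.13 -0.51] F [ 13.5 -43.    0.7] g -0.003
[-0.06177418 -0.06117019]
[-0.01182328 -0.05360708]
```

View pics/side4z.png

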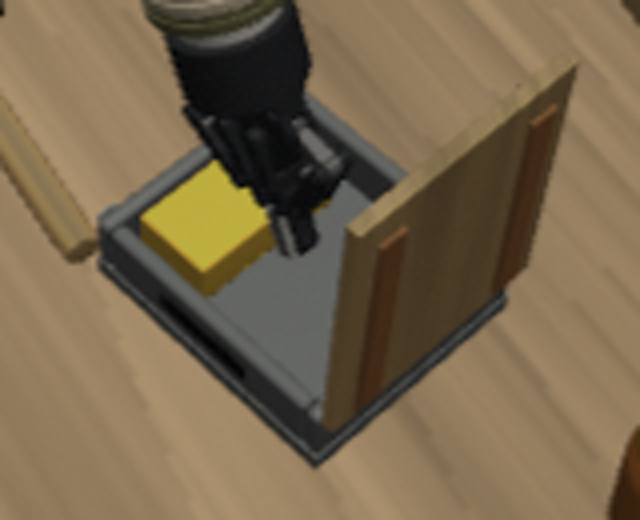

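>>> servo_tool(
  motion=[
    [[-0.15, 0, 0.05, 0, 0, 0], [-0.1, 0, -0.3, 0, 0, 0], [-0.2, 0, -0.6, 0, 0, 0], [-0.2, 0, -0.6, 0, 0, 0], [-0.2, 0, -0.5, 0, 0, 0]],
  ],
)

```text
clock: 5.3
position: [0.5208, -0.109, 0.2952]
ee_rot: [0.619, 0.764, -0.117, 0.14]
ft_force: [-0.2, 0.8, 0.4]
grip_width: 0.003
```

Run:
```python
from h import *
r=tilt(80);p=tcp(w(-.14,0.01,.14),r);print(p);err(p,r);rows(p,r,tstep=.95);
```

```text
[0.48025156 0.12916849 0.17004113]
t 5.3 pos [ 0.5208 -0.109   0.2952] err [-0.0406  0.2382 -0.1252] rot err deg [ -0.32 -59.01   0.16] F [-0.2  0.8  0.4] g 0.003
13 rows 0.2721
[0.42, 0.02, 0.05, -0.0, -0.91, 0.0]
[0.42, 0.02, 0.01, -0.0, -0.91, 0.0]
[0.42, 0.02, -0.02, -0.0, -0.91, 0.0]
[0.42, 0.01, -0.05, -0.0, -0.91, 0.0]
[0.41, 0.01, -0.09, -0.0, -0.91, 0.0]
[0.4, 0.01, -0.12, -0.0, -0.91, 0.0]
[0.39, 0.01, -0.15, -0.0, -0.91, 0.0]
[0.38, 0.01, -0.18, -0.0, -0.91, 0.0]
[0.36, 0.01, -0.21, -0.0, -0.91, 0.0]
[0.35, 0.01, -0.24, -0.0, -0.91, 0.0]
[0.33, 0.01, -0.26, -0.0, -0.91, 0.0]
[0.3, 0.01, -0.29, -0.0, -0.91, 0.0]
[0.28, 0.02, -0.31, -0.0, -0.91, 0.0]
```

>>> servo_tool(
  motion=[
    [[0.42, 0, 0.05, 0, -0.91, 0], [0.42, 0, 0, 0, -0.91, 0], [0.42, 0, -0.02, 0, -0.91, 0], [0.42, 0, -0.05, 0, -0.91, 0], [0.41, 0, -0.09, 0, -0.91, 0], [0.4, 0, -0.12, 0, -0.91, 0], [0.39, 0, -0.15, 0, -0.91, 0], [0.38, 0, -0.18, 0, -0.91, 0], [0.36, 0, -0.21, 0, -0.91, 0], [0.35, 0, -0.24, 0, -0.91, 0], [0.33, 0, -0.26, 0, -0.91, 0], [0.3, 0, -0.29, 0, -0.91, 0]],
  ],
)

```text
clock: 6.5
position: [0.4671, 0.1299, 0.1733]
ee_rot: [0.487, 0.612, -0.387, 0.488]
ft_force: [0.4, -0.7, 0.2]
grip_width: 0.001
```

Run:
```python
from h import *
r=tilt(80);p=tcp(w(-.14,0.01,.14),r);err(p,r);rows(p,r,tstep=.95);print(status.get_obs()['joint_pos'].round(2));shot('side','side5')
```

```text
t 6.5 pos [0.4671 0.1299 0.1733] err [ 0.0132 -0.0007 -0.0033] rot err deg [ 1.02 -2.91  0.09] F [ 0.4 -0.7  0.2] g 0.001
1 rows 0.0136
[0.05, 0.25, 0.09, 0.2, -0.58, 0.02]
[-1.28  0.76  0.7   2.    0.77  1.29  0.69]
```

View pics/side5.png

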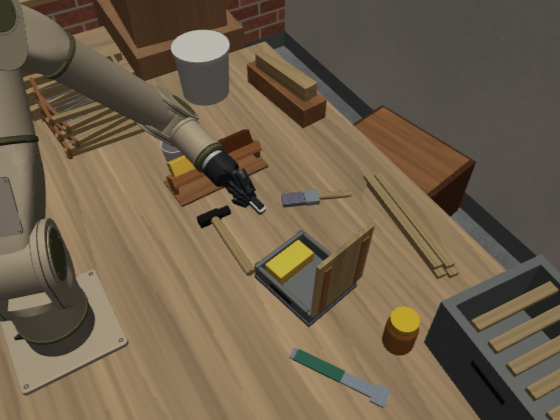

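Run:
```python
from h import *
shot('top','top5')
im=cv2.imread('pics/top5.png')[130:420,100:400];cv2.imwrite('pics/top5z.png',cv2.resize(im,None,fx=2,fy=2,interpolation=cv2.INTER_CUBIC))
o=status.get_obs();d=ld('top5');print(proj(d,o['position']))
```

```text
[215.54173872 240.56360153]
```

View pics/top5z.png

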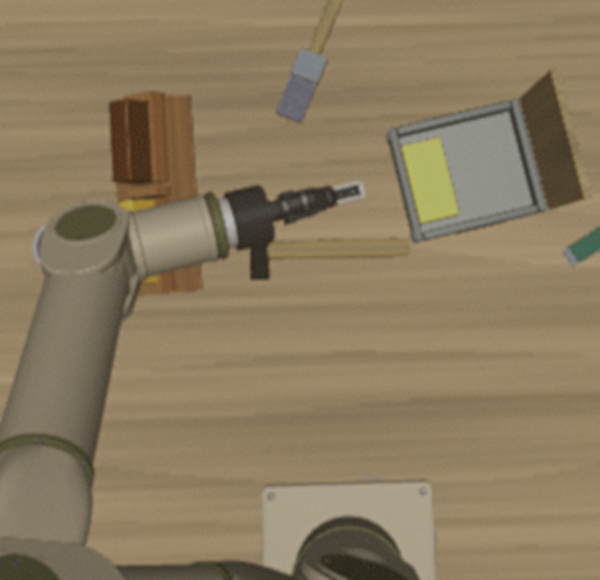

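```bash
cat >> h.py <<'E'
AZ=np.radians(92.7); LEAN=np.radians(32); PT=np.array([.4478,.2833,.086])
def bz(l=LEAN): return np.array([np.sin(l)*np.cos(AZ),np.sin(l)*np.sin(AZ),np.cos(l)])
def rg(l=LEAN): return frame(-bz(l),[np.cos(l)*np.cos(AZ),np.cos(l)*np.sin(AZ),-np.sin(l)])
E
python3 - <<'E'
from h import *
r=rg();p=PT+bz()*(.159+.10);print(p);err(p,r);rows(p,r,tstep=.9);
E
```

```text
[0.44133468 0.42039673 0.30564446]
t 6.6 pos [0.4666 0.132  0.1717] err [-0.0253  0.2884  0.134 ] rot err deg [ 8.81 44.96  6.36] F [ 0.  -0.7 -0.3] g -0.001
10 rows 0.319
[-0.13, 0.08, -0.62, 0.18, 0.9, 0.13]
[-0.08, 0.07, -0.63, 0.18, 0.9, 0.13]
[-0.03, 0.07, -0.63, 0.18, 0.9, 0.13]
[0.02, 0.06, -0.64, 0.18, 0.9, 0.13]
[0.07, 0.05, -0.63, 0.18, 0.9, 0.13]
[0.12, 0.03, -0.63, 0.18, 0.9, 0.13]
[0.17, 0.02, -0.62, 0.18, 0.9, 0.13]
[0.21, 0.01, -0.6, 0.18, 0.9, 0.13]
[0.26, 0.0, -0.58, 0.18, 0.9, 0.13]
[0.31, -0.01, -0.56, 0.18, 0.9, 0.13]
```

>>> servo_tool(
  motion=[
    [[-0.13, 0.08, -0.62, 0.18, 0.9, 0.13], [-0.08, 0.07, -0.63, 0.18, 0.9, 0.13], [-0.03, 0.07, -0.63, 0.18, 0.9, 0.13], [0.02, 0.06, -0.64, 0.18, 0.9, 0.13], [0.07, 0.05, -0.63, 0.18, 0.9, 0.13], [0.12, 0.03, -0.63, 0.18, 0.9, 0.13], [0.17, 0.02, -0.62, 0.18, 0.9, 0.13], [0.21, 0.01, -0.6, 0.18, 0.9, 0.13], [0.26, 0, -0.5, 0.18, 0.9, 0.13], [0.2, 0, -0.3, 0.18, 0.9, 0.13], [0, 0, 0, 0, 0, 0]],
  ],
  jaw=95,
)

```text
clock: 7.7
position: [0.4353, 0.416, 0.3027]
ee_rot: [0.667, 0.7, -0.183, 0.179]
ft_force: [0.8, -1.2, -0.1]
grip_width: 0.629
```

Run:
```python
from h import *
r=rg();p=PT+bz()*(.159+.10);err(p,r);rows(p,r,tstep=.9);shot('wrist','wrist6')
d=ld('wrist6');
for q in(PT,):print(proj(d,q))
```

```text
t 7.7 pos [0.4353 0.416  0.3027] err [0.0061 0.0044 0.0029] rot err deg [-0.99 -2.37  0.39] F [ 0.8 -1.2 -0.1] g 0.629
1 rows 0.008
[0.04, 0.12, -0.09, -0.2, -0.47, 0.08]
[266.05712894 231.36236197]
```

View pics/wrist6.png

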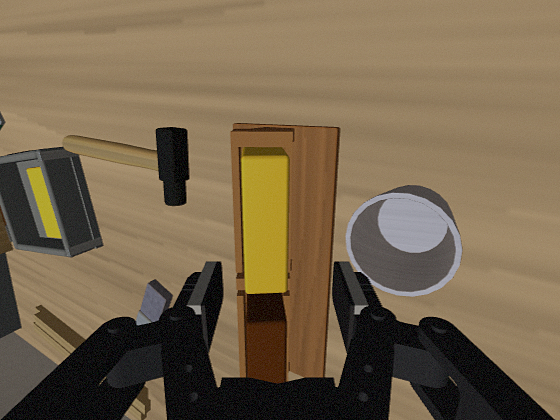

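Run:
```python
from h import *
d=ld('wrist6'); c=cv2.imread('pics/wrist6.png');hsv=cv2.cvtColor(c,cv2.COLOR_BGR2HSV)
m=cv2.inRange(hsv,(20,170,150),(35,255,255));m[:, :200]=0;m[:,320:]=0
cs,_=cv2.findContours(m,cv2.RETR_EXTERNAL,cv2.CHAIN_APPROX_NONE);k=max(cs,key=cv2.contourArea)
rc=cv2.minAreaRect(k);b=cv2.boxPoints(rc);print(rc,b.round(1).tolist())
n=bz()
def pl(u,v):
    o,r=ray(d,u,v);return o+r*((PT-o)@n)/(r@n)
P=[pl(*q) for q in b];P=np.array(P);print(P.round(4).tolist(),P.mean(0),[np.linalg.norm(P[i]-P[(i+1)%4]).round(4) for i in range(4)])
t=P[0]-P[1];s=P[1]-P[2]
for v in(t,s): v=v/np.linalg.norm(v);print(v.round(3),np.degrees(np.arctan2(v[1],v[0])))
o=status.get_obs();q=R.from_quat(o['ee_rot']);print(q.inv().apply(P.mean(0)-o['position']))
```

```text
((263.5, 224.5), (137.0, 45.0), 90.0) [[241.0, 156.0], [286.0, 156.0], [286.0, 293.0], [241.0, 293.0]]
[[0.3924, 0.2662, 0.0951], [0.3912, 0.2925, 0.0786], [0.5002, 0.2991, 0.0777], [0.5009, 0.2688, 0.0966]] [0.44617171 0.28165925 0.08697619] [np.float64(0.0311), np.float64(0.1092), np.float64(0.0357), np.float64(0.1085)]
[ 0.041 -0.847  0.53 ] -87.21510985555292
[-0.998 -0.061  0.009] -176.51237020121363
[-0.00895195  0.00902676  0.25292238]
```

```bash
sed -i 's/^AZ=.*/AZ=np.radians(93.2); LEAN=np.radians(32); PT=np.array([.446,.2818,.087])/' h.py
python3 - <<'E'
from h import *
r=rg();p=PT+bz()*(.159+.06);err(p,r);rows(p,r,tstep=.9,step=.5)
E
```

```text
t 7.75 pos [0.4353 0.415  0.302 ] err [ 0.0042 -0.0173 -0.0293] rot err deg [-1.27 -2.16 -0.03] F [-0.4 -0.3 -0.2] g 0.63
2 rows 0.0343
[-0.01, 0.04, 0.34, -0.13, -0.22, -0.0]
[0.0, 0.04, 0.34, -0.13, -0.22, -0.0]
```

>>> servo_tool(
  motion=[
    [[0, 0.05, 0.34, -0.15, -0.25, 0], [0, 0.04, 0.3, -0.13, -0.22, 0], [0, 0, 0, 0, 0, 0]],
  ],
)

```text
clock: 8.05
position: [0.4401, 0.3946, 0.2702]
ee_rot: [0.659, 0.697, -0.193, 0.206]
ft_force: [-0.8, 0.6, -0.3]
grip_width: 0.628
```

Run:
```python
from h import *
r=rg();p=PT+bz()*(.161);err(p,r);rows(p,r,tstep=.9,step=.3)
shot('wrist','wrist7')
```

```text
t 8.05 pos [0.4401 0.3946 0.2702] err [ 0.0011 -0.0276 -0.0467] rot err deg [0.12 0.77 0.02] F [-0.8  0.6 -0.3] g 0.628
4 rows 0.0542
[0.01, -0.0, 0.27, 0.01, 0.04, 0.0]
[0.01, -0.0, 0.27, 0.01, 0.04, 0.0]
[0.01, -0.0, 0.27, 0.01, 0.04, 0.0]
[0.01, -0.0, 0.27, 0.01, 0.04, 0.0]
```

View pics/wrist7.png

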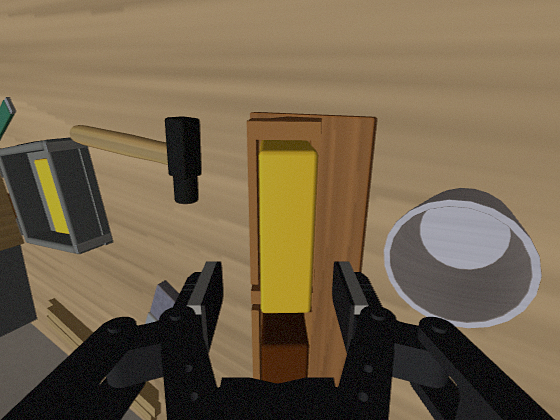

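Run:
```python
from h import *
d=ld('wrist7'); c=cv2.imread('pics/wrist7.png');hsv=cv2.cvtColor(c,cv2.COLOR_BGR2HSV)
m=cv2.inRange(hsv,(20,170,150),(35,255,255));m[:, :230]=0;m[:,340:]=0
cs,_=cv2.findContours(m,cv2.RETR_EXTERNAL,cv2.CHAIN_APPROX_NONE);k=max(cs,key=cv2.contourArea)
rc=cv2.minAreaRect(k);b=cv2.boxPoints(rc);print(b.round(1).tolist())
q=cv2.approxPolyDP(k,4,True)[:,0];print(q.tolist(),proj(d,PT))
n=bz()
L=np.array([np.sin(AZ),-np.cos(AZ),0]);X=np.cross(L,n)
for i in(-1,1):
  for j in(-1,1): print(i,j,proj(d,PT+L*.055*i+X*.017*j).round(0), proj(d,PT+L*.055*i+X*.017*j-n*.036).round(0))
```

```text
[[259.0, 312.0], [259.0, 151.0], [315.0, 151.0], [315.0, 312.0]]
[[262, 151], [261, 308], [306, 312], [314, 153]] [284.60898305 239.00351478]
-1 -1 [316. 150.] [310. 142.]
-1 1 [255. 150.] [260. 141.]
1 -1 [309. 314.] [305. 284.]
1 1 [259. 313.] [262. 284.]
```

>>> servo_tool(
  motion=[
    [[0.02, 0, 0.28, 0.02, 0.05, 0], [0.01, 0, 0.28, 0, 0.05, 0], [0.01, 0, 0.27, 0, 0.05, 0], [0.01, 0, 0.2, 0, 0, 0], [0, 0, 0.05, 0, 0, 0]],
  ],
)

```text
clock: 8.6
position: [0.4416, 0.3664, 0.2214]
ee_rot: [0.66, 0.698, -0.19, 0.201]
ft_force: [0.2, -0.5, -0.3]
grip_width: 0.624
```

Run:
```python
from h import *
r=rg();p=PT+bz()*(.161);err(p,r);rows(p,r,tstep=.9,step=.3)
shot('wrist','wrist8');shot('side','side8')
im=cv2.imread('pics/side8.png')[100:230,130:300];cv2.imwrite('pics/side8z.png',cv2.resize(im,None,fx=4,fy=4,interpolation=cv2.INTER_CUBIC))
```

```text
t 8.6 pos [0.4416 0.3664 0.2214] err [-0.0003  0.0006  0.0021] rot err deg [-0.02  0.13  0.03] F [ 0.2 -0.5 -0.3] g 0.624
1 rows 0.0022
[-0.01, -0.01, -0.04, -0.0, 0.03, 0.01]
```

View pics/wrist8.png

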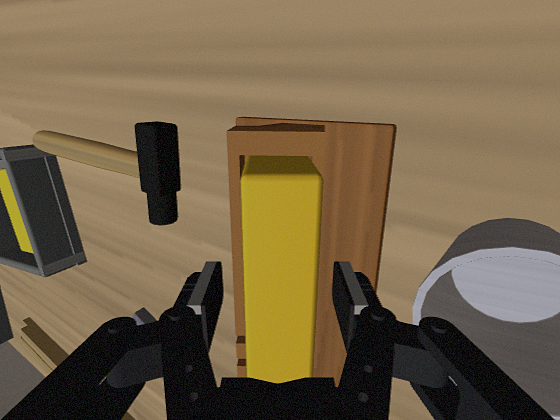

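View pics/side8z.png

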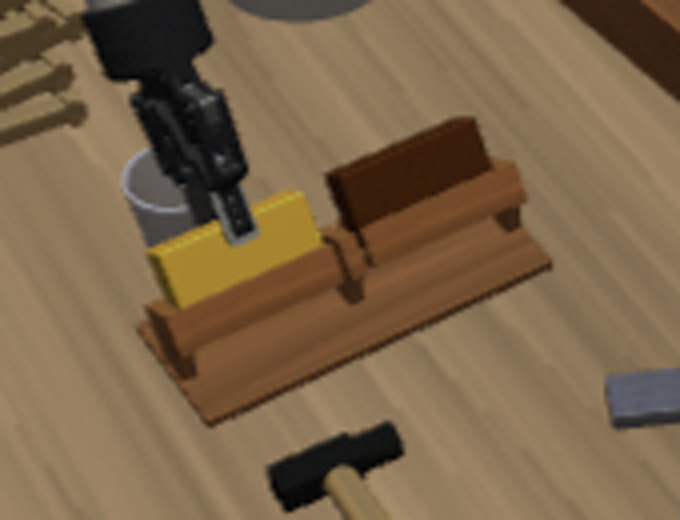

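>>> servo_tool(
  motion=[
    [[0, 0, 0.04, 0, 0, 0], [0, 0, 0, 0, 0, 0], [0, 0, 0, 0, 0, 0], [0, 0, 0, 0, 0, 0], [0, 0, 0, 0, 0, 0]],
  ],
  jaw=255,
  force=60,
)

```text
clock: 9.2
position: [0.4419, 0.3668, 0.2215]
ee_rot: [0.66, 0.699, -0.189, 0.201]
ft_force: [0.1, -0.6, -1.4]
grip_width: 0.381
```

Run:
```python
from h import *
r=rg();p=PT+bz()*(.161);err(p,r)
shot('side','side9')
im=cv2.imread('pics/side9.png')[100:230,130:300];cv2.imwrite('pics/side9z.png',cv2.resize(im,None,fx=4,fy=4,interpolation=cv2.INTER_CUBIC))
```

```text
t 9.2 pos [0.4419 0.3668 0.2215] err [-0.0006  0.0002  0.0021] rot err deg [0.08 0.02 0.03] F [ 0.1 -0.6 -1.4] g 0.381
```

View pics/side9z.png

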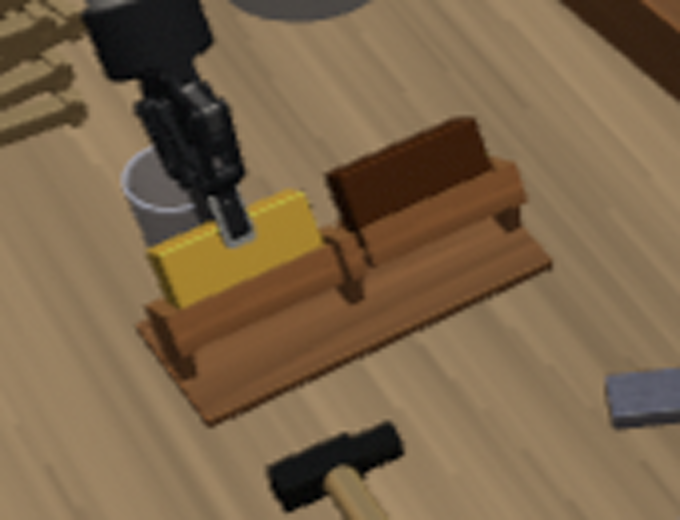

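>>> servo_tool(
  motion=[
    [[0, 0, -0.2, 0, 0, 0], [0, 0, -0.3, 0, 0, 0], [0, 0, -0.4, 0, 0, 0], [0, 0, -0.4, 0, 0, 0], [0, 0, -0.3, 0, 0, 0], [0, 0, 0, 0, 0, 0]],
  ],
)

```text
clock: 9.85
position: [0.4384, 0.4133, 0.2945]
ee_rot: [0.66, 0.7, -0.188, 0.2]
ft_force: [0.8, 0.4, -2.2]
grip_width: 0.382
```

Run:
```python
from h import *
shot('side','side10');shot('wrist','wrist10');r=tilt(75);tip=w(-.17,.01,.15);p=tcp(tip,r);err(p,r);rows(p,r,step=.5,tstep=.8)
```

```text
t 9.95 pos [0.4384 0.4118 0.2926] err [ 0.0363 -0.2565 -0.0978] rot err deg [ -7.17 -42.94  -5.26] F [ 0.2 -1.1 -2.2] g 0.381
12 rows 0.2769
[-0.28, 0.04, 0.37, -0.12, -0.72, -0.09]
[-0.26, 0.03, 0.38, -0.12, -0.72, -0.09]
[-0.23, 0.02, 0.4, -0.12, -0.72, -0.09]
[-0.21, 0.02, 0.41, -0.12, -0.72, -0.09]
[-0.18, 0.01, 0.42, -0.12, -0.72, -0.09]
[-0.15, 0.01, 0.44, -0.12, -0.72, -0.09]
[-0.13, 0.0, 0.44, -0.12, -0.72, -0.09]
[-0.1, -0.0, 0.45, -0.12, -0.72, -0.09]
[-0.07, -0.01, 0.46, -0.12, -0.72, -0.09]
[-0.04, -0.02, 0.46, -0.12, -0.72, -0.09]
[-0.01, -0.02, 0.46, -0.12, -0.72, -0.09]
[0.02, -0.03, 0.46, -0.12, -0.72, -0.09]
```

View pics/side10.png

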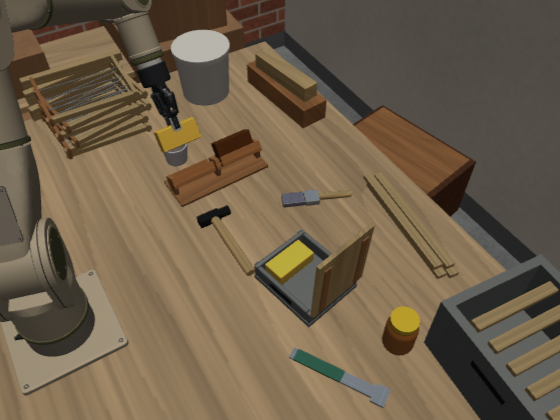

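View pics/wrist10.png

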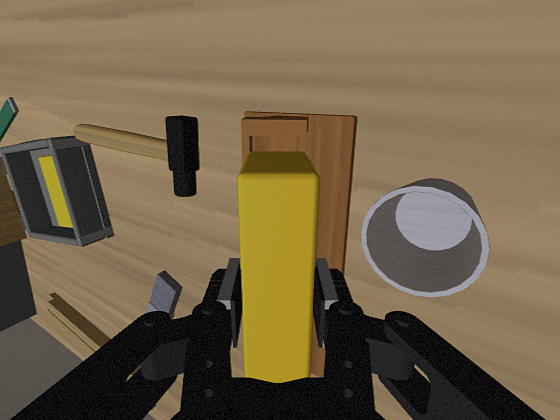

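Run:
```python
from h import *
d=ld('wrist10');hsv=cv2.cvtColor(cv2.imread('pics/wrist10.png'),cv2.COLOR_BGR2HSV)
print([hsv[y,278].tolist() for y in(155,165,172,178,185,200)])
V=hsv[:,:,2].astype(int);print([ (x,hsv[185,x].tolist()) for x in range(234,246,2)],[ (x,hsv[185,x].tolist()) for x in range(312,324,2)])
o=status.get_obs();q=R.from_quat(o['ee_rot'])
o_,r1=ray(d,240,182);_,r2=ray(d,317.5,182)
zc=d['E'][:3,2];a=r1/(r1@zc);b=r2/(r2@zc);k=.034/np.linalg.norm(a-b)
for v in(a,b): print('tool frame',q.inv().apply(o_+k*v-o['position']).round(4))
```

```text
[[21, 192, 81], [21, 203, 84], [22, 212, 95], [23, 200, 167], [24, 192, 177], [24, 185, 176]]
[(234, [17, 86, 149]), (236, [18, 92, 147]), (238, [26, 214, 166]), (240, [26, 180, 177]), (242, [25, 193, 174]), (244, [25, 193, 174])] [(312, [24, 209, 173]), (314, [25, 218, 160]), (316, [23, 207, 139]), (318, [22, 208, 102]), (320, [15, 142, 111]), (322, [15, 139, 117])]
tool frame [-0.0164 -0.0488  0.1682]
tool frame [ 0.0176 -0.0489  0.1681]
```

>>> servo_tool(
  motion=[
    [[-0.28, 0.04, 0.37, -0.12, -0.72, -0.09], [-0.26, 0.03, 0.38, -0.12, -0.72, -0.09], [-0.23, 0.02, 0.4, -0.12, -0.72, -0.09], [-0.21, 0.02, 0.41, -0.12, -0.72, -0.09], [-0.18, 0.01, 0.42, -0.12, -0.72, -0.09], [-0.15, 0.01, 0.44, -0.12, -0.72, -0.09], [-0.13, 0, 0.44, -0.12, -0.72, -0.09], [-0.1, 0, 0.45, -0.12, -0.72, -0.09], [-0.07, 0, 0.46, -0.12, -0.72, -0.09], [-0.04, -0.02, 0.4, -0.12, -0.72, -0.09], [0, -0.02, 0.25, -0.12, -0.72, -0.09], [0, 0, 0.1, 0, 0, 0]],
  ],
)

```text
clock: 11.15
position: [0.4691, 0.168, 0.1996]
ee_rot: [0.505, 0.624, -0.381, 0.459]
ft_force: [-1.0, 0.4, -2.9]
grip_width: 0.382
```

```bash
cat >> h.py <<'E'
LT=.162
def lay(bx,by,z,t=15):
    r=tilt(90-t); return w(bx,by,z)-r.apply([.017,0,LT+.056]),r
E
python3 - <<'E'
from h import *
p,r=lay(-.055,.01,.105);print(p);err(p,r);rows(p,r,step=.4,tstep=.8);shot('side','side11');shot('top','top11')
E
```

```text
[0.49048078 0.08104379 0.17784329]
t 11.15 pos [0.4691 0.168  0.1996] err [ 0.0214 -0.087  -0.0218] rot err deg [-0.59 -1.8   0.53] F [-1.   0.4 -2.9] g 0.382
5 rows 0.0922
[-0.02, 0.01, 0.37, -0.02, -0.07, 0.02]
[-0.02, 0.01, 0.37, -0.02, -0.07, 0.02]
[-0.02, 0.01, 0.37, -0.02, -0.07, 0.02]
[-0.01, 0.01, 0.37, -0.02, -0.07, 0.02]
[-0.01, 0.01, 0.37, -0.02, -0.07, 0.02]
```

View pics/side11.png

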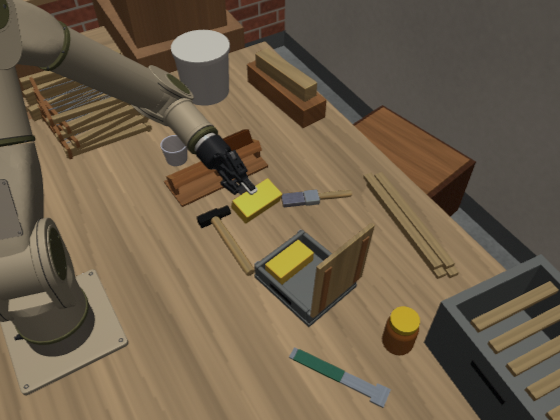

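View pics/top11.png

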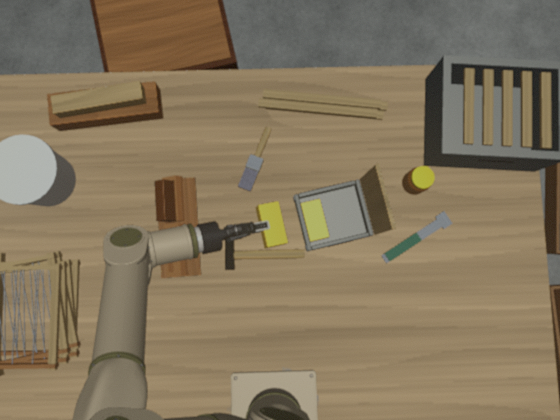

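>>> servo_tool(
  motion=[
    [[-0.02, 0, 0.37, -0.02, -0.08, 0.02], [-0.02, 0.02, 0.37, -0.02, -0.08, 0.02], [-0.02, 0.01, 0.37, -0.02, -0.08, 0.02], [-0.02, 0.01, 0.37, -0.02, -0.08, 0.02], [-0.01, 0.01, 0.2, -0.02, -0.05, 0.02], [0, 0, 0.1, 0, 0, 0]],
  ],
)

```text
clock: 11.85
position: [0.4917, 0.0878, 0.1798]
ee_rot: [0.504, 0.62, -0.375, 0.47]
ft_force: [1.1, 0.7, -2.8]
grip_width: 0.377
```

Run:
```python
from h import *
p,r=lay(-.055,.01,.105);err(p,r);rows(p,r,step=.4,tstep=.8);shot('side','side12');shot('top','top12');print(status.get_obs()['joint_pos'].round(2))
for n,(x0,y0,x1,y1) in(('top12',(270,160,400,260)),('side12',(240,200,380,320))):
    im=cv2.imread(f'pics/{n}.png')[y0:y1,x0:x1];cv2.imwrite(f'pics/{n}z.png',cv2.resize(im,None,fx=5,fy=5,interpolation=cv2.INTER_CUBIC))
```

```text
t 11.85 pos [0.4917 0.0878 0.1798] err [-0.0013 -0.0067 -0.0019] rot err deg [ 0.31 -1.12 -0.39] F [ 1.1  0.7 -2.8] g 0.377
1 rows 0.0071
[0.0, -0.05, 0.13, 0.06, -0.22, -0.08]
[-1.2   0.74  0.74  2.01  0.8   1.2   0.73]
```

View pics/top12z.png

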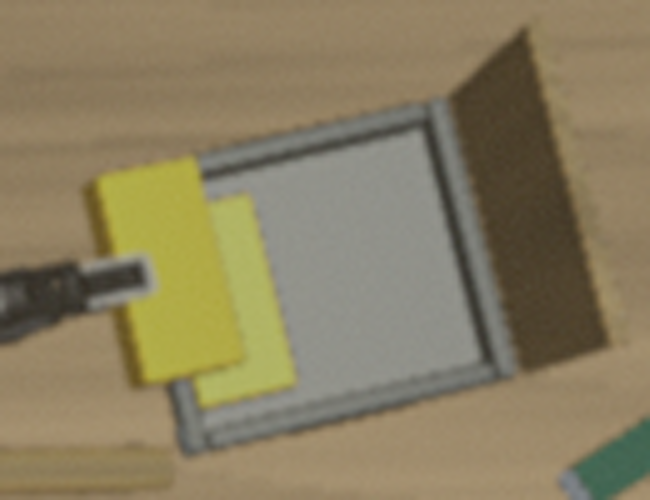

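View pics/side12z.png

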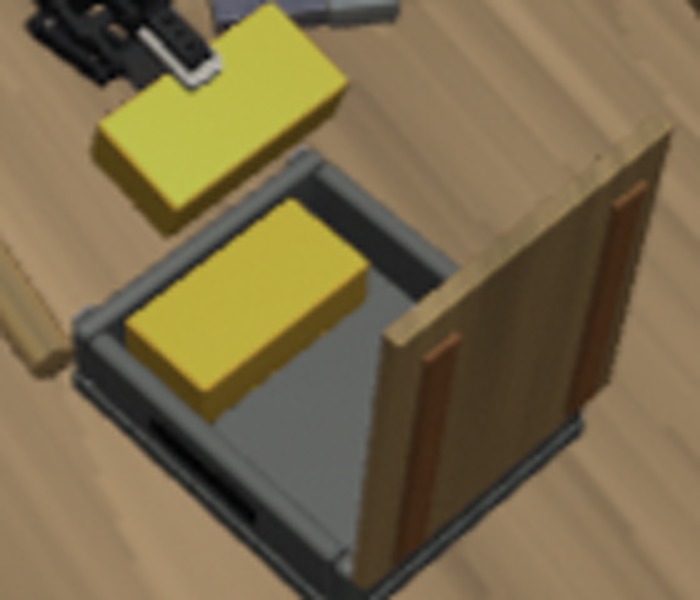

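Run:
```python
from h import *
d=ld('top12');s=ld('side12');o=status.get_obs();q=R.from_quat(o['ee_rot'])
for zc,x,pts in(('in',.218,((195,157),(243,360))),('out',.162,((97,184),(141,384)))):
    z=(o['position']+q.apply([-.017,0,x]))[2]
    for X,Y in pts:
        P=plane(d,270+X/5,160+Y/5,z);print(zc,z.round(4),tobox(P).round(4),'tool',q.inv().apply(P-o['position']).round(4))
for X,Y in((252,193),(295,383)): print('bb',tobox(plane(d,270+X/5,160+Y/5,.046)).round(4))
for (a,b),(c,e) in (((195,157),(348,80)),((243,360),(175,208))):
    P,er=tri(d,(270+a/5,160+b/5),s,(240+c/5,200+e/5));print(P,er,tobox(P),q.inv().apply(P-o['position']).round(4))
```

```text
in 0.1357 [-0.057   0.0669] tool [-0.0157  0.0533  0.2149]
in 0.1357 [-0.0586 -0.0407] tool [-0.0159 -0.0543  0.2129]
out 0.1512 [-0.1105  0.0632] tool [-0.0158  0.0499  0.1592]
out 0.1512 [-0.1132 -0.0411] tool [-0.0157 -0.0543  0.1561]
bb [-0.0224  0.0514]
bb [-0.0252 -0.0555]
[ 0.58814796 -0.10663449  0.1377159 ] 0.00025219481578762215 [-0.0572887  0.0665124] [-0.0175  0.053   0.2141]
[ 0.48297993 -0.12774753  0.13472656] 0.00012029540370236273 [-0.0585027 -0.0407471] [-0.015  -0.0543  0.2132]
```

```bash
sed -i 's/^LT=.*/LT=.158/' h.py
python3 - <<'E'
from h import *
p,r=lay(-.058,.005,.062);err(p,r);rows(p,r,step=.3,tstep=.8)
E
```

```text
t 11.95 pos [0.4916 0.0879 0.1798] err [-0.0058 -0.0088 -0.046 ] rot err deg [ 0.29 -1.09 -0.37] F [-0.2  0.1 -2.1] g 0.38
4 rows 0.0472
[0.21, -0.04, 0.1, 0.01, -0.05, -0.02]
[0.21, -0.04, 0.1, 0.01, -0.05, -0.02]
[0.21, -0.04, 0.1, 0.01, -0.05, -0.02]
[0.21, -0.04, 0.1, 0.01, -0.05, -0.02]
```

>>> servo_tool(
  motion=[
    [[0.21, -0.05, 0.1, 0.02, -0.08, -0.02], [0.21, -0.04, 0.1, 0.02, -0.08, -0.02], [0.21, -0.04, 0.1, 0.02, -0.06, -0.02], [0.15, 0, 0.07, 0, 0, 0], [0, 0, 0, 0, 0, 0]],
  ],
)

```text
clock: 12.45
position: [0.4864, 0.0818, 0.1325]
ee_rot: [0.498, 0.618, -0.382, 0.473]
ft_force: [-0.4, -0.5, -2.2]
grip_width: 0.383
```

Run:
```python
from h import *
p,r=lay(-.058,.005,.048);err(p,r);rows(p,r,step=.1,tstep=.8);shot('side','side13')
im=cv2.imread('pics/side13.png')[100:320,120:380];cv2.imwrite('pics/side13z.png',cv2.resize(im,None,fx=2.7,fy=2.7,interpolation=cv2.INTER_CUBIC))
```

```text
t 12.45 pos [0.4864 0.0818 0.1325] err [-0.0006 -0.0027 -0.0127] rot err deg [ 0.19 -0.06  0.04] F [-0.4 -0.5 -2.2] g 0.383
3 rows 0.013
[0.08, -0.01, 0.04, 0.01, -0.0, 0.0]
[0.08, -0.01, 0.04, 0.01, -0.0, 0.0]
[0.08, -0.01, 0.04, 0.01, -0.0, 0.0]
```

View pics/side13z.png

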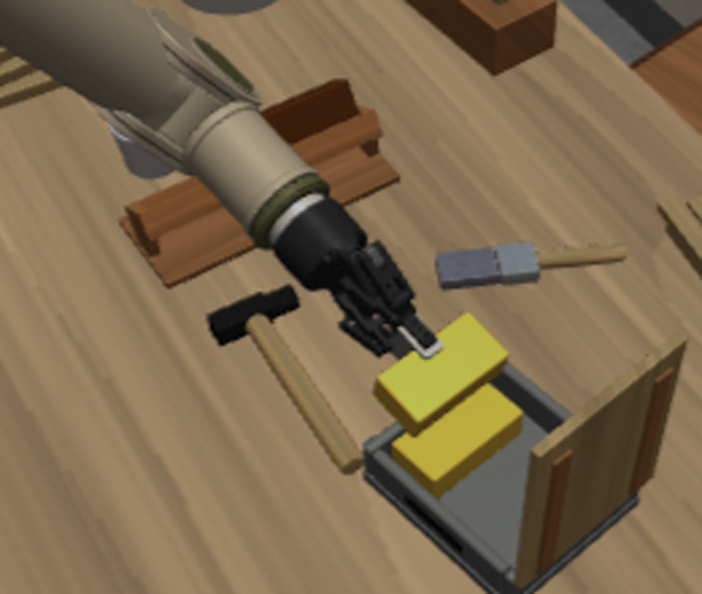

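>>> servo_tool(
  motion=[
    [[0.09, 0, 0.03, 0, 0, 0], [0.09, 0, 0.04, 0, 0, 0], [0.06, 0, 0.03, 0, 0, 0], [0, 0, 0, 0, 0, 0]],
  ],
)

```text
clock: 12.9
position: [0.4873, 0.0803, 0.1195]
ee_rot: [0.499, 0.617, -0.381, 0.474]
ft_force: [0.4, -0.0, -1.7]
grip_width: 0.379
```

Run:
```python
from h import *
p,r=lay(-.058,.005,.048);err(p,r)
```

```text
t 12.9 pos [0.4873 0.0803 0.1195] err [-0.0015 -0.0011  0.0003] rot err deg [ 0.22 -0.08 -0.04] F [ 0.4 -0.  -1.7] g 0.379
```

>>> servo_tool(
  motion=[
    [[0.04, 0, 0.01, 0, 0, 0], [0.03, 0, 0.01, 0, 0, 0]],
  ],
)

```text
clock: 13.1
position: [0.4877, 0.08, 0.1168]
ee_rot: [0.499, 0.617, -0.382, 0.475]
ft_force: [-1.3, 3.1, 11.2]
grip_width: 0.382
```

Run:
```python
from h import *
p,r=lay(-.058,.005,.048);err(p,r);shot('side','side14')
im=cv2.imread('pics/side14.png')[190:320,240:380];cv2.imwrite('pics/side14z.png',cv2.resize(im,None,fx=4,fy=4,interpolation=cv2.INTER_CUBIC))
```

```text
t 13.1 pos [0.4877 0.08   0.1168] err [-0.0019 -0.0008  0.003 ] rot err deg [ 0.2   0.09 -0.07] F [-1.3  3.1 11.2] g 0.382
```

View pics/side14z.png

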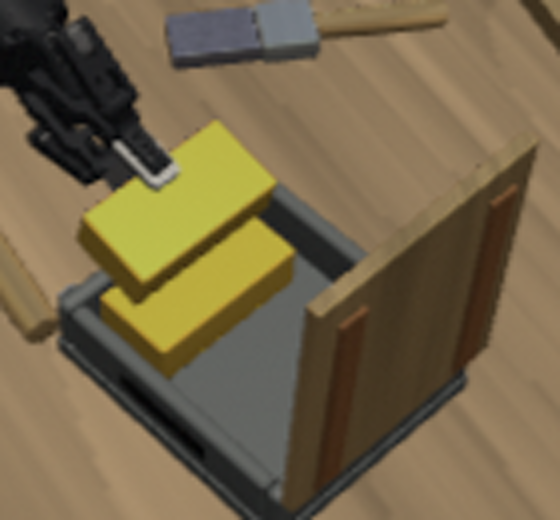

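>>> servo_tool(
  motion=[
    [[0, 0, 0, 0, 0, 0], [0, 0, 0, 0, 0, 0], [0, 0, 0, 0, 0, 0]],
  ],
  jaw=135,
)

```text
clock: 13.45
position: [0.488, 0.0797, 0.1173]
ee_rot: [0.499, 0.616, -0.382, 0.475]
ft_force: [-0.2, -0.1, 0.1]
grip_width: 0.468
```

Run:
```python
from h import *
p,r=lay(-.058,.005,.048);err(p,r);shot('side','side15')
im=cv2.imread('pics/side15.png')[190:320,240:380];cv2.imwrite('pics/side15z.png',cv2.resize(im,None,fx=4,fy=4,interpolation=cv2.INTER_CUBIC))
```

```text
t 13.45 pos [0.488  0.0797 0.1173] err [-0.0022 -0.0006  0.0025] rot err deg [ 0.18  0.15 -0.13] F [-0.2 -0.1  0.1] g 0.468
```

View pics/side15z.png

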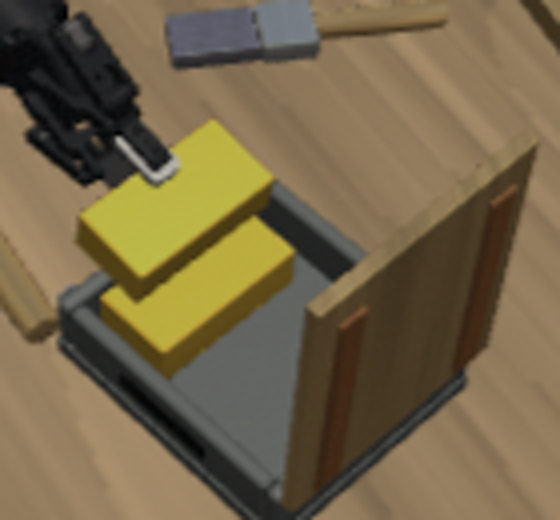

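>>> servo_tool(
  motion=[
    [[0, 0, -0.1, 0, 0, 0], [0, 0, -0.15, 0, 0, 0], [0, 0, -0.2, 0, 0, 0], [0, 0, -0.3, 0, 0, 0], [0, 0, -0.3, 0, 0, 0], [0, 0, 0, 0, 0, 0]],
  ],
)

```text
clock: 14.1
position: [0.4761, 0.1351, 0.1319]
ee_rot: [0.499, 0.617, -0.382, 0.475]
ft_force: [0.0, 0.3, 0.3]
grip_width: 0.469
```

Run:
```python
from h import *
p,r=lay(-.058,.005,.048);err(p,r);shot('side','side16');shot('top','top16')
for n,(x0,y0,x1,y1) in(('top16',(270,160,400,260)),('side16',(240,200,380,320))):
    im=cv2.imread(f'pics/{n}.png')[y0:y1,x0:x1];cv2.imwrite(f'pics/{n}z.png',cv2.resize(im,None,fx=5,fy=5,interpolation=cv2.INTER_CUBIC))
```

```text
t 14.1 pos [0.4761 0.1351 0.1319] err [ 0.0096 -0.0559 -0.0121] rot err deg [ 0.26  0.08 -0.11] F [0.  0.3 0.3] g 0.469
```

View pics/side16z.png

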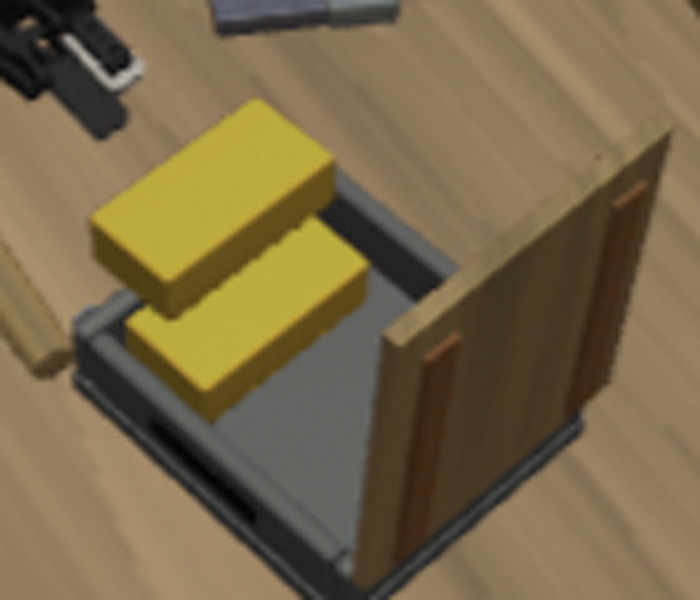

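View pics/top16z.png

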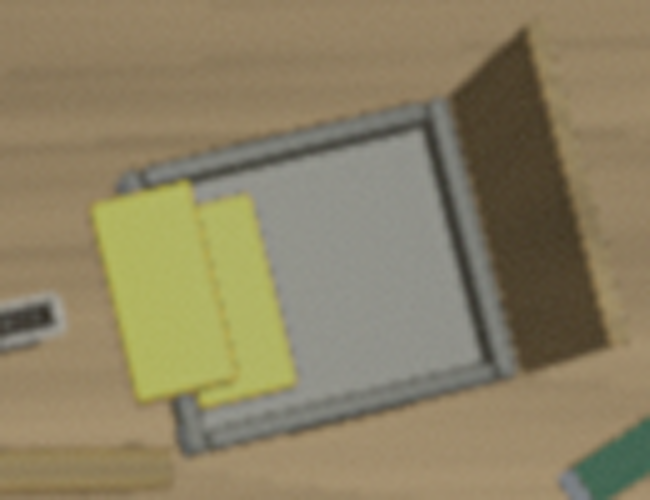

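Run:
```python
from h import *
d=ld('top16')
q=np.array([plane(d,270+X/5,160+Y/5,.086) for X,Y in((93,205),(188,182),(237,380),(140,402))])
print([tobox(p).round(4).tolist() for p in q],'c',q.mean(0),tobox(q.mean(0)),[np.linalg.norm(q[i]-q[(i+1)%4]).round(4) for i in range(4)])
for a,b in((3,0),(2,1)): e=q[b]-q[a];print(np.degrees(np.arctan2(e[1],e[0])))
c=q.mean(0);r=down(102);p=np.r_[c[:2],.086+.173+.08];print(p);err(p,r);rows(p,r,step=.6)
```

```text
[[-0.1113, 0.0608], [-0.059, 0.0609], [-0.0594, -0.048], [-0.1122, -0.0472]] c [ 0.5237254  -0.09153517  0.086     ] [-0.08545226  0.00663696] [np.float64(0.0524), np.float64(0.1089), np.float64(0.0528), np.float64(0.108)]
11.552570145786422
11.797565660615595
[ 0.5237254  -0.09153517  0.339     ]
t 14.2 pos [0.4762 0.1329 0.1318] err [ 0.0475 -0.2244  0.2072] rot err deg [ 1.900e-01  7.515e+01 -1.000e-02] F [ 0.6  0.5 -0.4] g 0.472
17 rows 0.3091
[-0.3, -0.0, 0.2, 0.0, 0.88, -0.0]
[-0.32, 0.0, 0.17, 0.0, 0.88, -0.0]
[-0.33, 0.0, 0.15, 0.0, 0.88, -0.0]
[-0.34, 0.0, 0.12, 0.0, 0.88, -0.0]
[-0.35, 0.0, 0.1, 0.0, 0.88, -0.0]
[-0.36, 0.0, 0.07, 0.0, 0.88, -0.0]
[-0.36, 0.0, 0.04, 0.0, 0.88, -0.0]
[-0.36, 0.0, 0.01, 0.0, 0.88, -0.0]
[-0.36, 0.0, -0.01, 0.0, 0.88, -0.0]
[-0.36, 0.0, -0.04, 0.0, 0.88, -0.0]
[-0.36, 0.0, -0.07, 0.0, 0.88, -0.0]
[-0.35, 0.0, -0.1, 0.0, 0.88, -0.0]
[-0.34, 0.0, -0.12, 0.0, 0.88, -0.0]
[-0.33, -0.0, -0.15, 0.0, 0.88, -0.0]
[-0.32, -0.0, -0.18, 0.0, 0.88, -0.0]
[-0.3, -0.0, -0.2, 0.0, 0.88, -0.0]
[-0.29, -0.0, -0.22, 0.0, 0.88, -0.0]
```

>>> servo_tool(
  motion=[
    [[-0.5, 0, -0.15, 0, 0.5, 0], [-0.6, 0, -0.15, 0, 0.9, 0], [-0.6, 0, -0.1, 0, 0.95, 0], [-0.5, 0, 0, 0, 0.95, 0]],
  ],
  jaw=20,
)

```text
clock: 14.6
position: [0.4788, 0.1137, 0.24]
ee_rot: [0.546, 0.68, -0.309, 0.379]
ft_force: [0.9, -0.2, 0.2]
grip_width: 0.921
```

Run:
```python
from h import *
r=down(101.7);p=np.array([.5237,-.0915,.345]);err(p,r);rows(p,r,step=.6,tstep=.95)
```

```text
t 14.6 pos [0.4788 0.1137 0.24  ] err [ 0.0449 -0.2052  0.105 ] rot err deg [1.000e-02 5.859e+01 6.800e-01] F [ 0.9 -0.2  0.2] g 0.921
13 rows 0.2348
[-0.31, -0.0, 0.19, 0.0, 0.9, 0.01]
[-0.32, -0.0, 0.17, 0.0, 0.9, 0.01]
[-0.33, 0.0, 0.14, 0.0, 0.9, 0.01]
[-0.34, 0.0, 0.11, 0.0, 0.9, 0.01]
[-0.35, 0.0, 0.09, 0.0, 0.9, 0.01]
[-0.36, 0.0, 0.06, 0.0, 0.9, 0.01]
[-0.36, 0.0, 0.03, 0.0, 0.9, 0.01]
[-0.36, 0.0, 0.0, 0.0, 0.9, 0.01]
[-0.36, 0.0, -0.03, 0.0, 0.9, 0.01]
[-0.36, 0.0, -0.05, 0.0, 0.9, 0.01]
[-0.35, 0.0, -0.08, 0.0, 0.9, 0.01]
[-0.34, 0.0, -0.11, 0.0, 0.9, 0.01]
[-0.33, 0.0, -0.14, 0.0, 0.9, 0.01]
```

>>> servo_tool(
  motion=[
    [[-0.31, 0, 0.15, 0, 0.9, 0.01], [-0.32, 0, 0.15, 0, 0.9, 0.01], [-0.33, 0, 0.14, 0, 0.9, 0.01], [-0.34, 0, 0.11, 0, 0.9, 0.01], [-0.35, 0, 0.09, 0, 0.9, 0.01], [-0.36, 0, 0.06, 0, 0.9, 0.01], [-0.36, 0, 0.03, 0, 0.9, 0.01], [-0.36, 0, 0, 0, 0.9, 0.01], [-0.36, 0, -0.03, 0, 0.9, 0.01], [-0.36, 0, -0.05, 0, 0.9, 0.01], [-0.3, 0, -0.08, 0, 0.8, 0.01], [-0.15, 0, -0.05, 0, 0.4, 0]],
  ],
)

```text
clock: 15.8
position: [0.5129, -0.0823, 0.3348]
ee_rot: [0.636, 0.77, -0.027, 0.037]
ft_force: [-0.5, 0.7, -1.0]
grip_width: 0.923
```

Run:
```python
from h import *
r=down(101.7);p=np.array([.5237,-.0915,.32]);err(p,r);rows(p,r,step=.4,tstep=.8)
```

```text
t 15.8 pos [ 0.5129 -0.0823  0.3348] err [ 0.0108 -0.0092 -0.0148] rot err deg [ 0.24  5.24 -0.76] F [-0.5  0.7 -1. ] g 0.923
2 rows 0.0205
[-0.1, 0.09, 0.16, 0.02, 0.52, -0.08]
[-0.11, 0.09, 0.15, 0.02, 0.52, -0.08]
```

>>> servo_tool(
  motion=[
    [[-0.11, 0.09, 0.16, 0.02, 0.55, -0.08], [-0.1, 0.09, 0.15, 0.02, 0.5, -0.08], [0, 0, 0, 0, 0, 0]],
  ],
)

```text
clock: 16.1
position: [0.5228, -0.0969, 0.3195]
ee_rot: [0.634, 0.773, 0.002, -0.002]
ft_force: [-0.6, -0.7, 0.7]
grip_width: 0.924
```

Run:
```python
from h import *
r=down(101.7);p=np.array([.5237,-.0915,.246]);err(p,r);rows(p,r,step=.35,tstep=.8);shot('wrist','wrist17')
d=ld('wrist17')
print([proj(d,w(x,y,.086)).round(0).tolist() for x,y in((-.113,-.048),(-.113,.062),(-.057,.062),(-.057,-.048))])
```

```text
t 16.1 pos [ 0.5228 -0.0969  0.3195] err [ 0.0009  0.0054 -0.0735] rot err deg [ 0.03 -0.25 -0.41] F [-0.6 -0.7  0.7] g 0.924
5 rows 0.0737
[0.02, 0.01, 0.29, 0.0, -0.01, -0.02]
[0.02, 0.01, 0.29, 0.0, -0.01, -0.02]
[0.02, 0.01, 0.29, 0.0, -0.01, -0.02]
[0.02, 0.01, 0.29, 0.0, -0.01, -0.02]
[0.02, 0.01, 0.29, 0.0, -0.01, -0.02]
[[327.0, 150.0], [321.0, 301.0], [245.0, 302.0], [237.0, 151.0]]
```

View pics/wrist17.png

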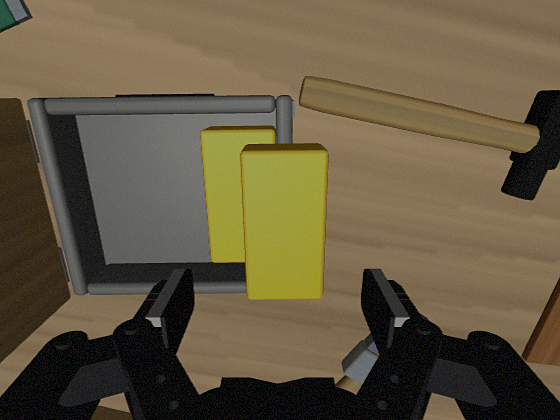

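>>> servo_tool(
  motion=[
    [[0.03, 0, 0.32, 0, -0.02, -0.02], [0.02, 0, 0.32, 0, -0.02, -0.02], [0.02, 0, 0.32, 0, 0, -0.02], [0.02, 0, 0.32, 0, 0, -0.02], [0.02, 0, 0.25, 0, 0, 0], [0, 0, 0.1, 0, 0, 0], [0, 0, 0, 0, 0, 0]],
  ],
)

```text
clock: 16.85
position: [0.5197, -0.0903, 0.2366]
ee_rot: [0.632, 0.775, -0.003, 0.003]
ft_force: [-0.8, 0.5, -0.3]
grip_width: 0.921
```

Run:
```python
from h import *
r=down(101.7);p=np.array([.5237,-.0915,.237]);err(p,r);rows(p,r,step=.35,tstep=.8);shot('side','side18')
im=cv2.imread('pics/side18.png')[190:320,240:380];cv2.imwrite('pics/side18z.png',cv2.resize(im,None,fx=4,fy=4,interpolation=cv2.INTER_CUBIC))
```

```text
t 16.85 pos [ 0.5197 -0.0903  0.2366] err [ 0.004  -0.0012  0.0004] rot err deg [-0.03  0.46 -0.06] F [-0.8  0.5 -0.3] g 0.921
1 rows 0.0042
[-0.04, 0.07, -0.01, -0.01, 0.09, -0.01]
```

View pics/side18z.png

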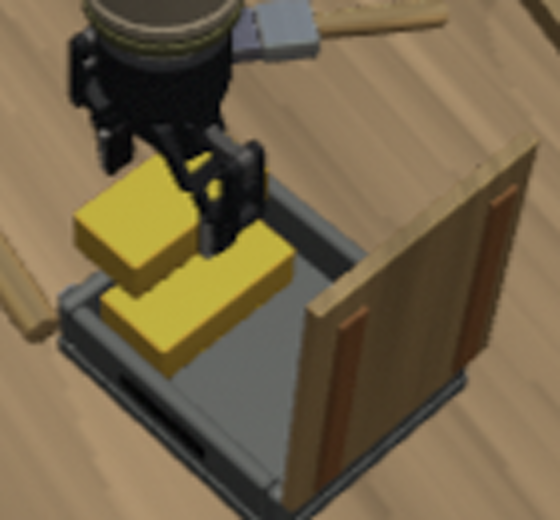

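Good alignment; close gently at 40 N.

>>> servo_tool(
  motion=[
    [[-0.02, 0.04, 0, 0, 0, 0], [0, 0, 0, 0, 0, 0], [0, 0, 0, 0, 0, 0], [0, 0, 0, 0, 0, 0], [0, 0, 0, 0, 0, 0]],
  ],
  jaw=255,
  force=50,
)

```text
clock: 17.4
position: [0.5229, -0.0912, 0.2391]
ee_rot: [0.632, 0.775, -0.002, 0.004]
ft_force: [-0.5, -0.2, -2.1]
grip_width: 0.643
```

Run:
```python
from h import *
r=down(101.7);p=np.array([.5237,-.0915,.237]);err(p,r)
```

```text
t 17.4 pos [ 0.5229 -0.0912  0.2391] err [ 0.0008 -0.0003 -0.0021] rot err deg [ 0.15  0.48 -0.08] F [-0.5 -0.2 -2.1] g 0.643
```

>>> servo_tool(
  motion=[
    [[0, 0, -0.2, 0, 0, 0], [0, 0, -0.4, 0, 0, 0], [0, 0, -0.4, 0, 0, 0], [0, 0, -0.3, 0, 0, 0], [0, 0, 0, 0, 0, 0]],
  ],
)

```text
clock: 17.9
position: [0.5222, -0.0913, 0.3081]
ee_rot: [0.632, 0.775, -0.002, 0.004]
ft_force: [-0.3, -0.6, -2.5]
grip_width: 0.64
```

Run:
```python
from h import *
print(tobox([.5229,-.0912]))
r=down(101.8);p=w(.026,.001,.29);err(p,r);rows(p,r,step=.45);shot('side','side19')
im=cv2.imread('pics/side19.png')[150:320,200:380];cv2.imwrite('pics/side19z.png',cv2.resize(im,None,fx=3.5,fy=3.5,interpolation=cv2.INTER_CUBIC))
```

```text
[-0.08595172  0.00589928]
t 17.9 pos [ 0.5222 -0.0913  0.3081] err [ 0.0192 -0.1105 -0.0181] rot err deg [ 0.07  0.5  -0.25] F [-0.3 -0.6 -2.5] g 0.64
6 rows 0.1136
[-0.37, -0.01, 0.06, 0.0, 0.02, -0.01]
[-0.37, -0.01, 0.06, 0.0, 0.02, -0.01]
[-0.37, -0.01, 0.06, 0.0, 0.02, -0.01]
[-0.37, -0.01, 0.06, 0.0, 0.02, -0.01]
[-0.37, -0.01, 0.06, 0.0, 0.02, -0.01]
[-0.37, -0.01, 0.06, 0.0, 0.02, -0.01]
```

View pics/side19z.png

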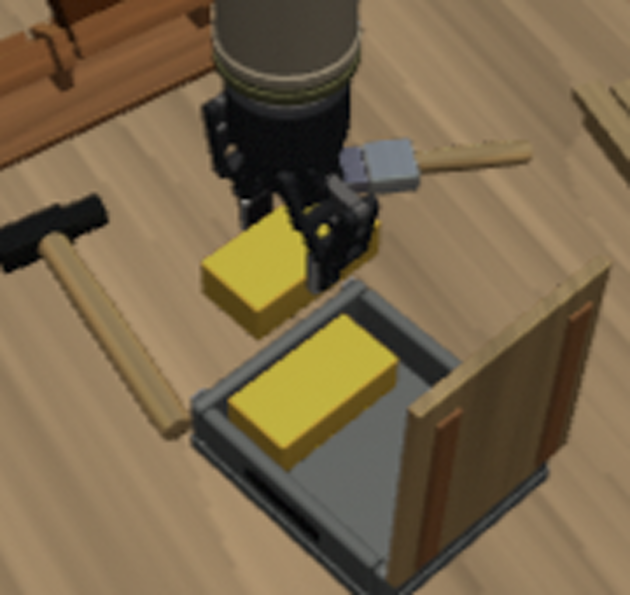

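Held well and level. Move over the free side.

>>> servo_tool(
  motion=[
    [[-0.3, 0, 0.04, 0, 0.02, -0.01], [-0.37, 0, 0.06, 0, 0.02, -0.01], [-0.37, 0, 0.06, 0, 0.02, -0.01], [-0.37, 0, 0.06, 0, 0.02, -0.01], [-0.37, 0, 0.06, 0, 0.02, -0.01], [-0.25, 0, 0.04, 0, 0.02, -0.01], [0, 0, 0, 0, 0, 0]],
  ],
)

```text
clock: 18.65
position: [0.5415, -0.1924, 0.2849]
ee_rot: [0.629, 0.777, -0.001, -0.004]
ft_force: [-0.0, 0.6, -1.7]
grip_width: 0.641
```

Run:
```python
from h import *
r=down(101.8);p=w(.026,.001,.235);err(p,r);rows(p,r,step=.3);shot('side','side20');shot('wrist','wrist20');print(status.get_obs()['joint_pos'].round(2))
im=cv2.imread('pics/side20.png')[150:320,200:380];cv2.imwrite('pics/side20z.png',cv2.resize(im,None,fx=3.5,fy=3.5,interpolation=cv2.INTER_CUBIC))
```

```text
t 18.65 pos [ 0.5415 -0.1924  0.2849] err [-0.0001 -0.0093 -0.0499] rot err deg [-0.39 -0.3   0.22] F [-0.   0.6 -1.7] g 0.641
4 rows 0.0508
[-0.05, -0.01, 0.25, -0.02, -0.02, 0.01]
[-0.05, -0.01, 0.25, -0.02, -0.02, 0.01]
[-0.05, -0.01, 0.25, -0.02, -0.02, 0.01]
[-0.05, -0.01, 0.25, -0.02, -0.02, 0.01]
[-0.37  0.4   0.78  1.77 -0.31  1.11  2.29]
```

View pics/side20z.png

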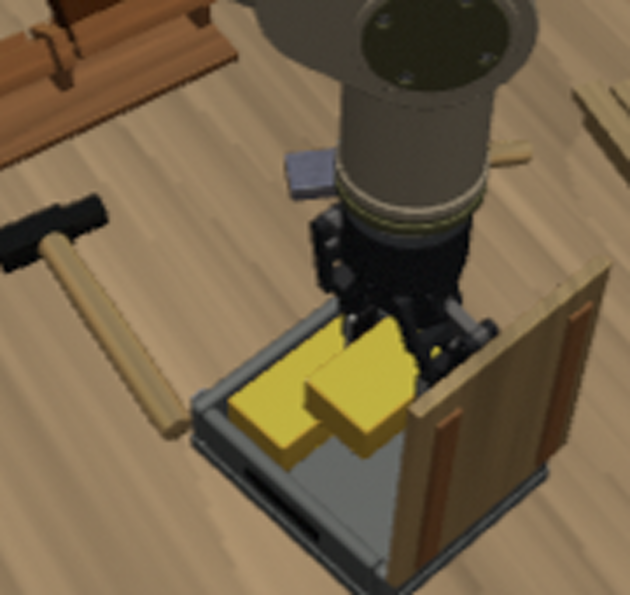

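View pics/wrist20.png

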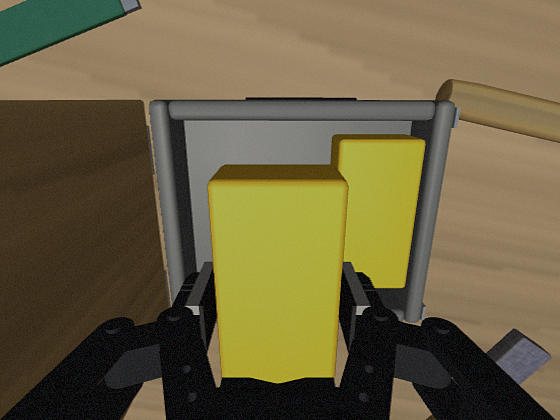

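>>> servo_tool(
  motion=[
    [[-0.05, 0, 0.25, -0.02, -0.02, 0.01], [-0.04, 0, 0.25, -0.02, -0.02, 0.01], [-0.03, 0, 0.25, -0.02, -0.02, 0.01], [0, 0, 0.2, 0, 0, 0], [0, 0, 0, 0, 0, 0]],
  ],
)

```text
clock: 19.25
position: [0.5427, -0.1931, 0.2321]
ee_rot: [0.628, 0.778, 0.0, -0.002]
ft_force: [-0.2, 0.0, -2.5]
grip_width: 0.64
```

Run:
```python
from h import *
r=down(101.8);p=w(.023,.001,.2);err(p,r);rows(p,r,step=.2);shot('side','side21');shot('wrist','wrist21');print(tobox(status.get_obs()['position']))
im=cv2.imread('pics/side21.png')[180:320,230:380];cv2.imwrite('pics/side21z.png',cv2.resize(im,None,fx=4,fy=4,interpolation=cv2.INTER_CUBIC))
```

```text
t 19.25 pos [ 0.5427 -0.1931  0.2321] err [-0.0019 -0.0057 -0.0321] rot err deg [-0.11 -0.17  0.41] F [-0.2  0.  -2.5] g 0.64
4 rows 0.0326
[-0.03, -0.02, 0.16, -0.01, -0.01, 0.02]
[-0.03, -0.02, 0.16, -0.01, -0.01, 0.02]
[-0.03, -0.02, 0.16, -0.01, -0.01, 0.02]
[-0.03, -0.02, 0.16, -0.01, -0.01, 0.02]
[0.01837721 0.00442582]
```

View pics/side21z.png

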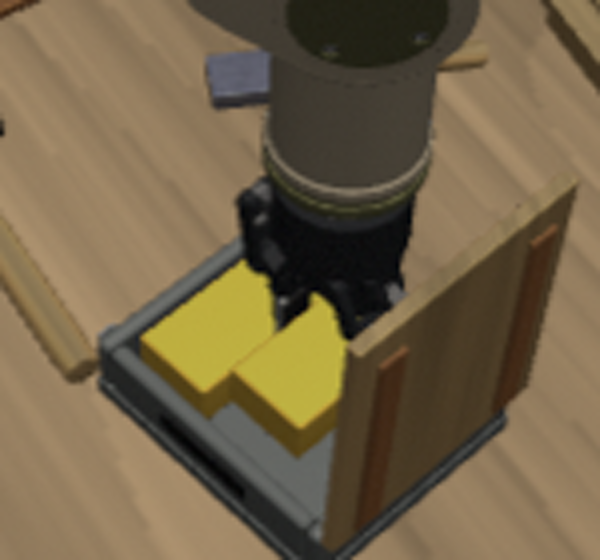

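View pics/wrist21.png

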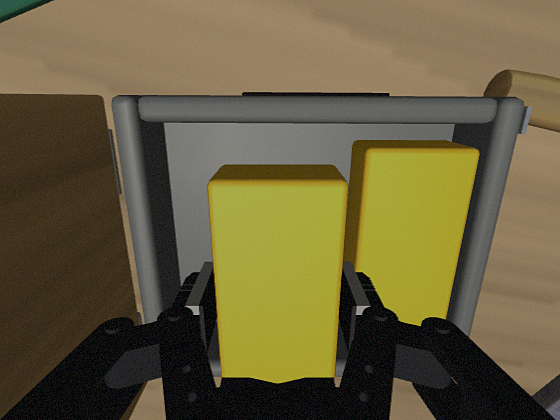

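>>> servo_tool(
  motion=[
    [[-0.12, 0, 0, 0, 0, 0.02], [-0.04, -0.04, 0.1, 0, 0, 0.02], [0, -0.02, 0.2, 0, 0, 0.02], [0, 0, 0.15, 0, 0, 0]],
  ],
)

```text
clock: 19.75
position: [0.5429, -0.2029, 0.212]
ee_rot: [0.63, 0.776, 0.002, 0.001]
ft_force: [-1.7, 4.3, 0.2]
grip_width: 0.643
```

Run:
```python
from h import *
r=down(101.8);p=w(.025,.001,.2);err(p,r);print(tobox(status.get_obs()['position']));shot('wrist','wrist22')
```

```text
t 19.75 pos [ 0.5429 -0.2029  0.212 ] err [-0.0017  0.0021 -0.012 ] rot err deg [ 0.23 -0.07  0.08] F [-1.7  4.3  0.2] g 0.643
[0.02742342 0.00223111]
```

View pics/wrist22.png

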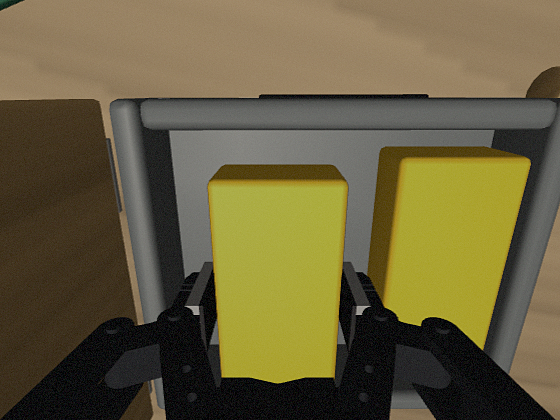

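>>> servo_tool(
  motion=[
    [[0.08, 0, 0.05, 0, 0, 0], [0.02, 0, 0.06, 0, 0, 0]],
  ],
)

```text
clock: 20.0
position: [0.5413, -0.1976, 0.2045]
ee_rot: [0.63, 0.776, 0.001, 0.0]
ft_force: [0.1, 0.6, -2.9]
grip_width: 0.642
```

Run:
```python
from h import *
r=down(101.8);p=w(.025,.001,.2);err(p,r);print(tobox(status.get_obs()['position']))
shot('side','side22')
im=cv2.imread('pics/side22.png')[180:320,230:380];cv2.imwrite('pics/side22z.png',cv2.resize(im,None,fx=4,fy=4,interpolation=cv2.INTER_CUBIC))
```

```text
t 20.0 pos [ 0.5413 -0.1976  0.2045] err [-0.0001 -0.0031 -0.0045] rot err deg [ 0.11 -0.08  0.06] F [ 0.1  0.6 -2.9] g 0.642
[0.02199247 0.00177618]
```

View pics/side22z.png

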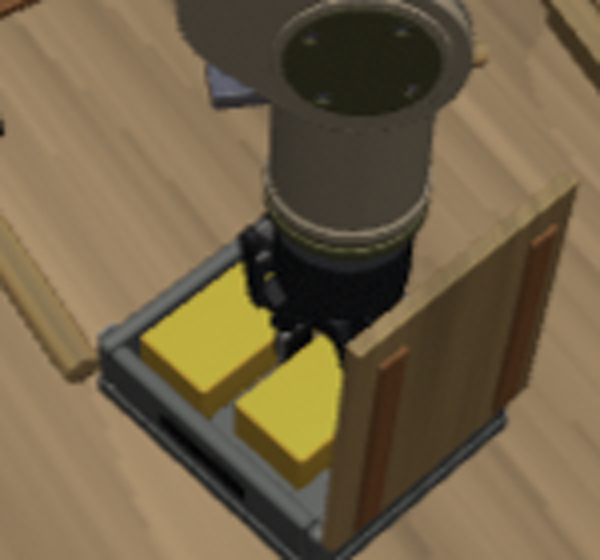

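>>> servo_tool(
  motion=[
    [[0, 0, 0.06, 0, 0, 0], [0, 0, 0.06, 0, 0, 0]],
  ],
)

```text
clock: 20.25
position: [0.5414, -0.1975, 0.1985]
ee_rot: [0.63, 0.777, 0.001, 0.0]
ft_force: [-20.0, 9.7, 47.3]
grip_width: 0.647
```

>>> servo_tool(
  motion=[
    [[0, 0, 0.02, 0, 0, 0]],
  ],
)

```text
clock: 20.35
position: [0.5414, -0.1978, 0.1986]
ee_rot: [0.63, 0.776, 0.002, -0.0]
ft_force: [-11.5, 6.3, 25.4]
grip_width: 0.644
```

>>> servo_tool(
  motion=[
    [[0, 0, -0.01, 0, 0, 0], [0, 0, 0, 0, 0, 0], [0, 0, 0, 0, 0, 0]],
  ],
  jaw=72,
)

```text
clock: 20.65
position: [0.5419, -0.1982, 0.2001]
ee_rot: [0.63, 0.776, 0.002, 0.001]
ft_force: [-0.4, -0.6, -0.3]
grip_width: 0.718
```

>>> servo_tool(
  motion=[
    [[0, 0, -0.1, 0, 0, 0], [0, 0, -0.2, 0, 0, 0], [0, 0, -0.3, 0, 0, 0], [0, 0, -0.3, 0, 0, 0]],
  ],
)

```text
clock: 21.05
position: [0.5413, -0.1983, 0.2469]
ee_rot: [0.63, 0.776, 0.001, -0.0]
ft_force: [-0.7, 0.3, -0.7]
grip_width: 0.715
```

Run:
```python
from h import *
shot('wrist','wrist23');shot('side','side23')
im=cv2.imread('pics/side23.png')[180:320,230:380];cv2.imwrite('pics/side23z.png',cv2.resize(im,None,fx=4,fy=4,interpolation=cv2.INTER_CUBIC))
```

```text
(no output)
```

View pics/wrist23.png

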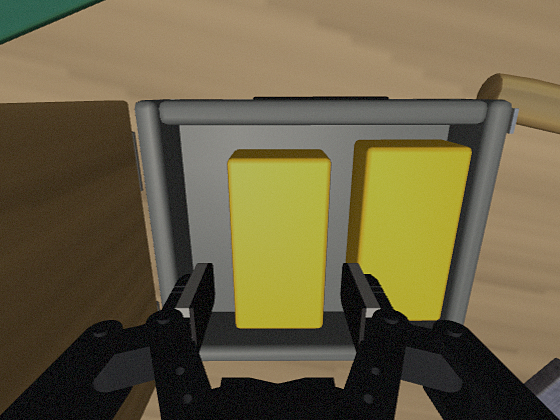

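View pics/side23z.png

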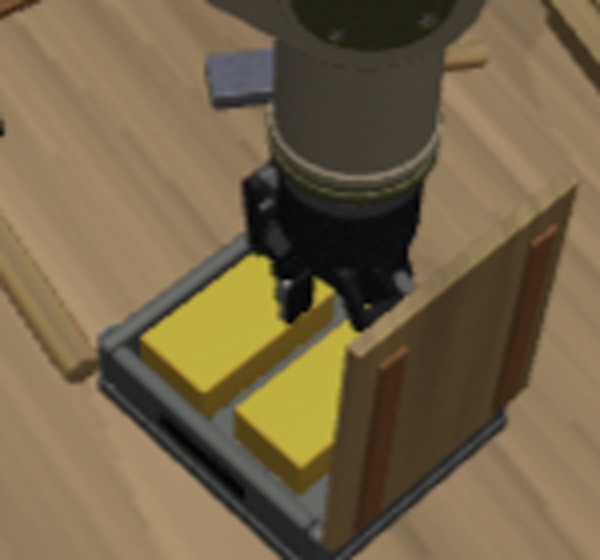

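Run:
```python
from h import *
o=status.get_obs();print(o['joint_pos'].round(2))
r=down(12);p=np.r_[o['position'][:2],.47];rows(p,r,step=.6,tstep=1.0)
```

```text
[-0.34  0.45  0.76  1.8  -0.36  1.03  2.34]
18 rows 0.2216
[0.0, 0.0, -0.25, 0.0, -0.0, 1.0]
[0.0, 0.0, -0.25, 0.0, -0.0, 1.0]
[0.0, 0.0, -0.25, 0.0, -0.0, 1.0]
[0.0, 0.0, -0.25, 0.0, -0.0, 1.0]
[0.0, 0.0, -0.25, 0.0, -0.0, 1.0]
[0.0, 0.0, -0.25, 0.0, -0.0, 1.0]
[0.0, 0.0, -0.25, 0.0, -0.0, 1.0]
[0.0, 0.0, -0.25, 0.0, -0.0, 1.0]
[0.0, 0.0, -0.25, 0.0, -0.0, 1.0]
[0.0, 0.0, -0.25, 0.0, -0.0, 1.0]
[0.0, 0.0, -0.25, 0.0, -0.0, 1.0]
[0.0, 0.0, -0.25, 0.0, -0.0, 1.0]
[0.0, 0.0, -0.25, 0.0, -0.0, 1.0]
[0.0, 0.0, -0.25, 0.0, -0.0, 1.0]
[0.0, 0.0, -0.25, 0.0, -0.0, 1.0]
[0.0, 0.0, -0.25, 0.0, -0.0, 1.0]
[0.0, 0.0, -0.25, 0.0, -0.0, 1.0]
[0.0, 0.0, -0.25, 0.0, -0.0, 1.0]
```

Raise straight first, then turn.

>>> servo_tool(
  motion=[
    [[0, 0, -0.5, 0, 0, 0], [0, 0, -0.6, 0, 0, 0], [0, 0, -0.6, 0, 0, 0], [0, 0, -0.6, 0, 0, 0.5], [0, 0, -0.6, 0, 0, 1], [0, 0, -0.6, 0, 0, 1], [0, 0, -0.6, 0, 0, 1], [0, 0, -0.4, 0, 0, 1], [0, 0, 0, 0, 0, 1], [0, 0, 0, 0, 0, 1], [0, 0, 0, 0, 0, 1], [0, 0, 0, 0, 0, 1]],
  ],
  jaw=255,
)

```text
clock: 22.35
position: [0.5386, -0.1994, 0.486]
ee_rot: [0.876, 0.483, 0.005, 0.0]
ft_force: [1.0, -0.1, -0.3]
grip_width: 0.002
```

>>> servo_tool(
  motion=[
    [[0, 0, 0, 0, 0, 1], [0, 0, 0, 0, 0, 1], [0, 0, 0, 0, 0, 1], [0, 0, 0, 0, 0, 1], [0, 0, 0, 0, 0, 1], [0, 0, 0, 0, 0, 1], [0, 0, 0, 0, 0, 1], [0, 0, 0, 0, 0, 1], [0, 0, 0, 0, 0, 0.5]],
  ],
)

```text
clock: 23.25
position: [0.5371, -0.1994, 0.4871]
ee_rot: [0.993, 0.116, 0.006, -0.004]
ft_force: [0.7, -0.1, 0.1]
grip_width: 0.004
```

Run:
```python
from h import *
o=status.get_obs();print(o['joint_pos'].round(2))
r=down(12);p=w(.16,0,.46);err(p,r);rows(p,r,step=.6,tstep=1.0)
```

```text
[-0.63  0.31  1.15  1.52 -0.29  1.49  0.75]
t 23.25 pos [ 0.5371 -0.1994  0.4871] err [ 0.0312 -0.1336 -0.0271] rot err deg [-0.32 -0.75  1.34] F [ 0.7 -0.1  0.1] g 0.004
5 rows 0.1398
[-0.0, 0.55, 0.11, -0.01, -0.03, 0.05]
[-0.0, 0.55, 0.11, -0.01, -0.03, 0.05]
[0.0, 0.55, 0.11, -0.01, -0.03, 0.05]
[0.01, 0.55, 0.11, -0.01, -0.03, 0.05]
[0.01, 0.55, 0.11, -0.01, -0.03, 0.05]
```

>>> servo_tool(
  motion=[
    [[0, 0.55, 0.05, 0, 0, 0.1], [0, 0.55, 0.05, 0, 0, 0.1], [0, 0.55, 0.1, 0, 0, 0], [0, 0.55, 0.1, 0, 0, 0], [0, 0.45, 0.1, 0, 0, 0], [0, 0, 0, 0, 0, 0]],
  ],
)

```text
clock: 23.85
position: [0.5688, -0.33, 0.4651]
ee_rot: [0.994, 0.11, 0.007, -0.005]
ft_force: [-0.1, 0.3, 0.8]
grip_width: -0.0
```

Run:
```python
from h import *
o=status.get_obs();print(o['joint_pos'].round(2),tobox(o['position']))
r=down(12);p=w(.16,0,.205+.173);err(p,r);rows(p,r,step=.6,tstep=1.0);shot('side','side24')
```

```text
[-0.21  0.55  1.04  1.31 -0.48  1.54  1.  ] [0.15715483 0.0011284 ]
t 23.85 pos [ 0.5688 -0.33    0.4651] err [-0.0005 -0.003  -0.0871] rot err deg [-0.51 -0.82  0.62] F [-0.1  0.3  0.8] g -0.0
3 rows 0.0872
[-0.02, 0.02, 0.58, -0.03, -0.05, 0.04]
[-0.01, 0.02, 0.58, -0.03, -0.05, 0.04]
[-0.01, 0.02, 0.58, -0.03, -0.05, 0.04]
```

View pics/side24.png

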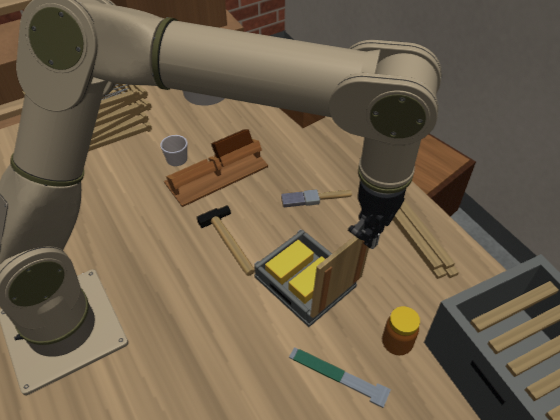

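>>> servo_tool(
  motion=[
    [[0, 0, 0.5, -0.03, -0.05, 0.04], [0, 0, 0.55, -0.03, -0.05, 0.04], [0, 0, 0.4, 0, 0, 0], [0, 0, 0.2, 0, 0, 0], [0, -0.3, 0, 0, 0, 0], [0, -0.3, 0, 0, 0, 0]],
  ],
)

```text
clock: 24.5
position: [0.5638, -0.2947, 0.3834]
ee_rot: [0.994, 0.108, 0.005, -0.002]
ft_force: [-0.4, -0.1, 0.5]
grip_width: 0.0
```

```bash
cat >> h.py <<'E'
def lidpt(th,rho=.165,half=.011,pen=.003):
    t=np.radians(th); n=np.array([np.sin(t),np.cos(t)])
    c=np.array([.093-rho*np.cos(t),.0525+rho*np.sin(t)])+n*(.010-pen)
    return w(c[0]+half,0,c[1]+.173)
E
python3 - <<'E'
from h import *
o=status.get_obs();print(o['joint_pos'].round(2),tobox(o['position']),o['position'][2]-.173)
err(lidpt(90),down(12))
a=lidpt(85);P=o['position'];Q=R.from_quat(o['ee_rot'])
for th in(85,78,71,64,57,50,43,36,29,22,15,10):
    b=lidpt(th);print(th,tobox(b).round(3),(b[2]-.173).round(3),(down(12).inv().apply(b-P)/.05).round(2));P=b
E
```

```text
[-0.32  0.54  1.04  1.5  -0.48  1.36  0.98] [0.12164886 0.0036352 ] 0.21035797320123334
t 24.5 pos [ 0.5638 -0.2947  0.3834] err [-0.0058  0.0097  0.0071] rot err deg [-0.17 -0.57  0.45] F [-0.4 -0.1  0.5] g 0.0
85 [0.097 0.   ] 0.217 [-0.07 -0.5  -0.14]
78 [ 0.077 -0.   ] 0.215 [-0.   -0.4   0.04]
71 [0.057 0.   ] 0.211 [ 0.   -0.39  0.09]
64 [ 0.038 -0.   ] 0.204 [-0.   -0.38  0.14]
57 [ 0.02 -0.  ] 0.195 [-0.   -0.36  0.18]
50 [0.003 0.   ] 0.183 [ 0.   -0.33  0.23]
43 [-0.012  0.   ] 0.17 [-0.   -0.3   0.26]
36 [-0.025  0.   ] 0.155 [-0.   -0.27  0.3 ]
29 [-0.037 -0.   ] 0.139 [-0.   -0.23  0.33]
22 [-0.046  0.   ] 0.121 [ 0.   -0.19  0.36]
15 [-0.054 -0.   ] 0.102 [-0.   -0.14  0.38]
10 [-0.057  0.   ] 0.088 [ 0.   -0.07  0.28]
```

>>> servo_tool(
  motion=[
    [[0, -0.3, -0.1, 0, 0, 0], [0, -0.3, 0, 0, 0, 0], [0, -0.35, 0.04, 0, 0, 0], [0, -0.35, 0.08, 0, 0, 0], [0, -0.35, 0.12, 0, 0, 0], [0, -0.3, 0.14, 0, 0, 0]],
  ],
)

```text
clock: 25.1
position: [0.5423, -0.1948, 0.3743]
ee_rot: [0.994, 0.11, 0.009, -0.0]
ft_force: [1.4, -1.7, 0.4]
grip_width: 0.003
```

Run:
```python
from h import *
o=status.get_obs();print(o['joint_pos'].round(2),tobox(o['position']),o['position'][2]-.173,o['ft_force'])
P=o['position']
for th in(64,57,50,43,36,29,22,15,10):
    b=lidpt(th);print(th,tobox(b).round(3),(b[2]-.173).round(3),(down(12).inv().apply(b-P)/.05).round(2));P=b
shot('side','side25')
```

```text
[-0.61  0.4   1.12  1.69 -0.38  1.28  0.8 ] [0.01938822 0.00332161] 0.2012693911963152 [ 1.40149997 -1.67276532  0.35402048]
64 [ 0.038 -0.   ] 0.204 [-0.07  0.37 -0.05]
57 [ 0.02 -0.  ] 0.195 [-0.   -0.36  0.18]
50 [0.003 0.   ] 0.183 [ 0.   -0.33  0.23]
43 [-0.012  0.   ] 0.17 [-0.   -0.3   0.26]
36 [-0.025  0.   ] 0.155 [-0.   -0.27  0.3 ]
29 [-0.037 -0.   ] 0.139 [-0.   -0.23  0.33]
22 [-0.046  0.   ] 0.121 [ 0.   -0.19  0.36]
15 [-0.054 -0.   ] 0.102 [-0.   -0.14  0.38]
10 [-0.057  0.   ] 0.088 [ 0.   -0.07  0.28]
```

View pics/side25.png

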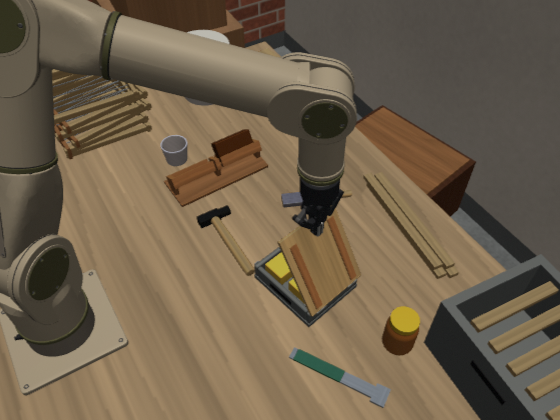

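>>> servo_tool(
  motion=[
    [[0, -0.3, 0.3, 0, 0, 0], [0, -0.32, 0.28, 0, 0, 0], [0, -0.28, 0.3, 0, 0, 0], [0, -0.25, 0.32, 0, 0, 0], [0, -0.2, 0.35, 0, 0, 0], [0, -0.15, 0.35, 0, 0, 0]],
  ],
)

```text
clock: 25.75
position: [0.5289, -0.1168, 0.2822]
ee_rot: [0.994, 0.112, 0.014, -0.001]
ft_force: [0.7, -0.7, 0.3]
grip_width: 0.002
```

Run:
```python
from h import *
o=status.get_obs();print(o['joint_pos'].round(2),tobox(o['position']),o['position'][2]-.173,o['ft_force'])
P=o['position']
for th in(29,22,15,10,5,0):
    b=lidpt(th);print(th,tobox(b).round(3),(b[2]-.173).round(3),(down(12).inv().apply(b-P)/.05).round(2));P=b
shot('side','side26')
```

```text
[-0.75  0.41  1.07  1.88 -0.43  1.07  0.72] [-0.05967911  0.00641521] 0.1092167755681201 [ 0.69295188 -0.6943774   0.26162695]
29 [-0.037 -0.   ] 0.139 [-0.13  0.46 -0.59]
22 [-0.046  0.   ] 0.121 [ 0.   -0.19  0.36]
15 [-0.054 -0.   ] 0.102 [-0.   -0.14  0.38]
10 [-0.057  0.   ] 0.088 [ 0.   -0.07  0.28]
5 [-0.06  0.  ] 0.074 [-0.   -0.05  0.28]
0 [-0.061  0.   ] 0.06 [-0.   -0.02  0.29]
```

View pics/side26.png

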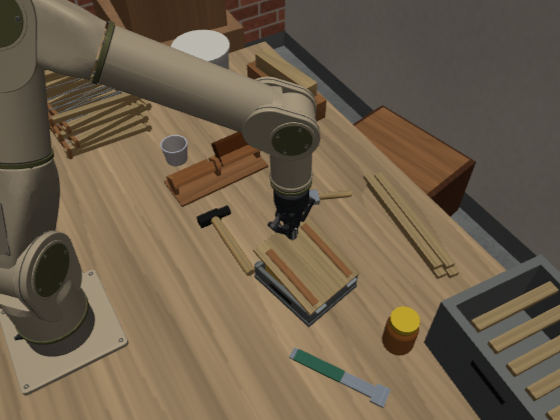

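>>> servo_tool(
  motion=[
    [[0, 0.03, 0.3, 0, 0, 0], [0, 0.02, 0.3, 0, 0, 0], [0, 0, 0.2, 0, 0, 0], [0, 0, 0.08, 0, 0, 0]],
  ],
)

```text
clock: 26.2
position: [0.5313, -0.1178, 0.2353]
ee_rot: [0.993, 0.114, 0.014, -0.003]
ft_force: [-23.4, 10.4, 64.6]
grip_width: 0.001
```

>>> servo_tool(
  motion=[
    [[0, 0, 0.06, 0, 0, 0]],
  ],
)

```text
clock: 26.3
position: [0.5317, -0.1185, 0.235]
ee_rot: [0.993, 0.113, 0.013, -0.005]
ft_force: [-33.9, 14.5, 84.6]
grip_width: -0.004
```

>>> servo_tool(
  motion=[
    [[0, 0, -0.1, 0, 0, 0], [0, 0, -0.4, 0, 0, 0], [0, 0, -0.6, 0, 0, 0], [0, -0.2, -0.7, 0, 0, 0], [0, -0.5, -0.7, 0, 0, 0], [0, -0.7, -0.6, 0, 0, 0], [0, -0.7, -0.4, 0, 0, 0], [0, -0.7, 0, 0, 0, 0], [0, -0.5, 0, 0, 0, 0], [0, 0, 0, 0, 0, 0]],
  ],
)

```text
clock: 27.3
position: [0.4921, 0.0361, 0.4173]
ee_rot: [0.994, 0.106, 0.015, -0.005]
ft_force: [-1.0, 0.2, -0.6]
grip_width: -0.003
```

Run:
```python
from h import *
o=status.get_obs();print(o['clock'],o['position'],o['joint_velocities'].round(3),o['ft_force'])
shot('side','side27');shot('top','top27')
im=cv2.imread('pics/side27.png')[200:330,230:390];cv2.imwrite('pics/side27z.png',cv2.resize(im,None,fx=4,fy=4,interpolation=cv2.INTER_CUBIC))
```

```text
27.3 [0.49208204 0.03610944 0.4173373 ] [ 0.036 -0.007  0.02  -0.007 -0.    -0.001  0.039] [-0.9542408   0.23977252 -0.64605366]
```

View pics/side27z.png

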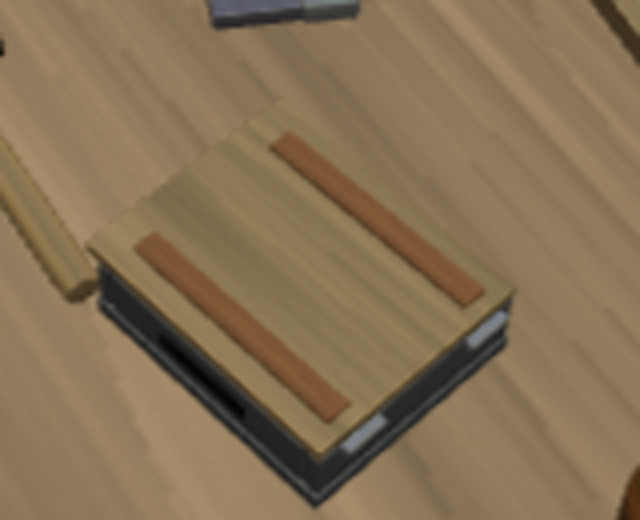

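View pics/top27.png

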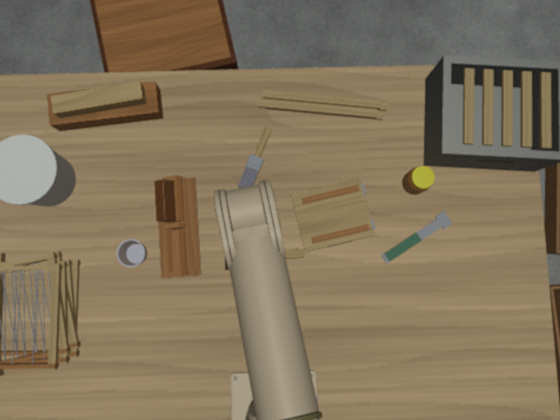

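Run:
```python
from h import *
d=ld('side27')
for x,y in((-.101,-.08),(-.101,.08),(.093,-.08),(.093,.08)): print(x,y,((proj(d,w(x,y,.0625))-[230,200])*4).round(0))
for n in('0','27'):
    a=cv2.imread(f'pics/side{n}.png').astype(int)
    if n=='0':b=a
m=(abs(a-b).sum(2)>60).astype(np.uint8)
for nm,(x0,y0,x1,y1) in dict(jar=(380,300,425,355),hive=(285,340,392,410),brush=(280,185,355,210),mallet=(193,200,255,275),tin=(158,133,190,155),dark=(210,128,258,160)).items(): print(nm,m[y0:y1,x0:x1].sum())
```

```text
-0.101 -0.08 [ 82. 236.]
-0.101 0.08 [279.  92.]
0.093 -0.08 [317. 450.]
0.093 0.08 [515. 283.]
jar 0
hive 0
brush 0
mallet 12
tin 8
dark 740
```

Run:
```python
from h import *
a=cv2.imread('pics/side0.png')[110:230,150:270];b=cv2.imread('pics/side27.png')[110:230,150:270]
cv2.imwrite('pics/cmp27.png',cv2.resize(np.hstack([a,b]),None,fx=3.3,fy=3.3,interpolation=cv2.INTER_CUBIC))
```

```text
(no output)
```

View pics/cmp27.png

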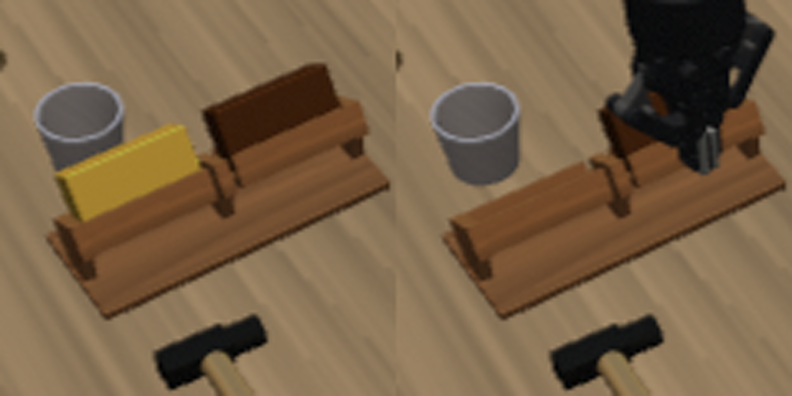

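The change at the dark block is only the gripper hiding it (it is at z ≈ 0.24, above it); tin and mallet are unmoved. Handing in.

```bash
python3 -c "
from h import *
o=status.get_obs();print(o['clock'],o['ft_force'],abs(o['joint_velocities']).max());print(order.hand_in())"
```

```text
27.4 [-0.1314282  -1.91884819  0.11457402] 0.029714300549766336
the job is handed in; nothing more can be done
None
```

The yellow wax block from the rack is in the box beside the other one, the lid is shut, and I handed the job in at 27.4 s. I pushed the loose block against the wall away from the hinge. I then laid the rack block flat on that rim, regripped it across its 56 mm side and set it down in the free half. Finally I swung the lid shut and pressed it down.

**What the last checks showed**
- **Blocks:** both lay flat in the box in the pictures taken before closing. The second was seated at the expected floor height (TCP z about 0.199).
- **Lid:** in the side view its four corners fall within about 3 px of where a shut lid should be. The fingertips stopped at z = 0.062, the height of the shut lid.
- **Other things:** jar, brush, mallet, hive tool and tin are unchanged from the first side picture. The dark block was partly hidden by the gripper in the last side picture; the visible part and the top view show it in its place.

**What went less well**
- **Fingertip forces:** they briefly reached about 63 N on the box floor (a wrong sign in my push), 43 N at the box wall, 47 N when setting the block down, and about 92 N in all (84.6 N of it vertical) on the shut lid. The wrist reading stayed below 120 N in what I read. These contacts should all have been at the fingertips, but I did not measure that separately from the body.
- **Unknown touch:** while I lowered the block, the gripper briefly pressed something with about 5 N on the lid side. I moved away from it at once.

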